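# Hang the tray carrier on the drying rail, load the drawer pull and slide it to the pointer

### The job

Hang the tray carrier by its hook on the rail of the stand, near the end of the rail that is farther from the metal pointer. Then lay the wooden drawer-pull blank, which stands on its end, flat in the carrier's pocket with its hollow face up. Last, slide the loaded carrier along the rail, without lifting it off, until it is centred on the pointer, and leave everything else in place.

Things in the scene. Friction and masses are not known exactly. Their poses are not given: they have to be found in the camera images.
- stand: fixed low wooden stand, 450 mm long, with a horizontal round steel rail, 16 mm in diameter, along its y axis. Origin on the table under the rail's middle. Posts (top 137 mm high) at y = +-205 mm; rail free between y = +-195 mm. A second round bar (16 mm, axis at x = -3, z = 60 mm) runs below it: the back of a hung carrier leans on this. The carrier hangs on the -x side
- rail_mid (a point): middle of the upper rail, on its axis, 135 mm above the table
- mark: fixed metal pointer (flat bright arrow, 40 mm wide) on a thin post, 24 to 75 mm behind the rail's axis, 132 mm high, its arrow pointing at the rail towards the robot. Origin on the table straight under the rail's axis, in line with the arrow; axes parallel to the stand's. It stands between y = -100 and +100 mm along the rail
- mark_on_rail (a point): the point on the rail's axis to which the pointer points
- carrier: loose pale wooden tray carrier, 0.32 kg. Origin at its underside, below the pocket's middle. Tray x -61 to 66, y +-41 mm. Behind it a back board, x 66 to 78 mm, 110 mm wide, 99 mm high, with a grip tab on top; behind that a steel hook strip open below. Hung, its axes point as the stand's, the tray's front dips by about 0.09 rad and its underside is about 40 mm above the table
- carrier_hook (a point): point in the hook gap (carrier frame 96, 0, 85 mm) that lies on the rail's axis when the carrier hangs at rest. Hook strip 90 mm wide in y; top plate z 93 to 99 mm, gap for the rail x 78 to 104 mm; rear lip x 104 to 109 mm, flared outwards (to x = 116 mm) at its lower end, z = 62 mm (carrier frame)
- carrier_tab (a point): middle of the grip tab (carrier frame 72, 0, 118 mm): 64 mm wide (y), 12 mm thick (x), z 99 to 133 mm, to be gripped from above across its thickness
- carrier_pocket (a point): centre of the pocket's floor (carrier frame 0, 0, 8 mm); the pocket is 106 mm (x) by 66 mm (y), its walls 8 mm high and 8 mm thick
- pull: loose wooden drawer-pull blank, 0.09 kg, 90 x 50 x 28 mm, standing on its end at first. Origin in the middle of the lower end; z along the 90 mm length, y across the 50 mm width, x out of the face with the hollow (60 x 28 mm, 12 mm deep). Pushed at its top from the hollow side (towards its -x) it tips over and lies hollow face up
- pull_center (a point): centre of the drawer-pull blank (45 mm along its length)
- wax_tin: round tin 68 mm across, 25 mm high, bystander; origin at its underside
- whetstone: grey oil stone 50 x 150 x 22 mm, bystander; origin at its underside
- offcut: wooden offcut 45 x 90 x 28 mm without a hollow, lying flat, bystander; origin at its underside
Things that resemble listed ones, but are neither listed nor needed, are in the scene too. Several things have the shape of the pull; the one meant has the colours described above.

How it is judged:
On the way, in this order (a step that is already met when the one before it is completed fails the run):
1. the carrier hangs on the rail, at least 70 mm along the rail from the pointer (z of carrier_hook in the frame of rail_mid between -0.005 and 0.004 m and x of carrier_hook in the frame of rail_mid between -0.008 and 0.014 m and contact force between carrier and stand above 1 N and contact force between the fingers and carrier below 0.1 N and horizontal distance between carrier_hook and mark_on_rail above 0.07 m), for 0.2 s.
2. the drawer-pull blank lies released in the hung carrier's pocket, hollow face up, the carrier still at least 60 mm short of the pointer (angle between pull's own x axis and vertical below 0.25 rad and z of pull_center in the frame of carrier_pocket between 0.01 and 0.018 m and horizontal distance between pull_center and carrier_pocket below 0.014 m and contact force between the fingers and pull below 0.1 N and contact force between carrier and stand above 1 N and horizontal distance between carrier_hook and mark_on_rail above 0.06 m), for 0.2 s.
3. the carrier passes along the rail, 20 to 55 mm short of the pointer, still hanging on it (horizontal distance between carrier_hook and mark_on_rail between 0.02 and 0.055 m and contact force between carrier and stand above 0.5 N and z of carrier_hook in the frame of rail_mid between -0.008 and 0.01 m), for 0.04 s.
At the end, for the whole second after the job is handed in: the carrier hangs at rest, tilted less than 0.2 rad, on the rail with the middle of its hook within 12 mm of the point the pointer shows; the drawer-pull blank lies flat in its pocket (centre within 14 mm of the pocket's centre, on the floor, within 0.25 rad of level) with the hollow face up (horizontal distance between carrier_hook and mark_on_rail below 0.012 m and z of carrier_hook in the frame of rail_mid between -0.005 and 0.004 m and angle between carrier's own z axis and vertical below 0.2 rad and angle between pull's own x axis and vertical below 0.25 rad and z of pull_center in the frame of carrier_pocket between 0.01 and 0.018 m and horizontal distance between pull_center and carrier_pocket below 0.014 m and linear speed of each of carrier, pull below 0.02 m/s); the robot touches nothing.
It fails at once if a bystander (tin, whetstone or offcut) is moved more than 30 mm (distance of any of wax_tin, whetstone, offcut from where it was at the start of the episode above 0.03 m).
It also fails if it takes over 72 s, if anything falls off the work surface, if the arm or the gripper's body presses on something with over 40 N, if the wrist force passes 120 N, or if a joint passes its speed limit or range.

### The arm

A 6-joint arm with a two-finger parallel gripper is mounted at the origin on a cart in front of the work surface, level with it; the furniture and walls round the work are solid. World frame = base frame: x ahead of the robot, y to its left, z up, the work surface at z = 0. Lengths are in m, angles in rad, forces in N, time in s.
With the tool pointing down it reaches from about 0.35 to 0.975 m from the base axis. Payload 4.9 kg.
Tool frame: the origin (TCP) lies at the very end of the fingers, on their centre line; the grasp point (between the pads) lies 19 mm behind it; z points along the fingers, y is the direction in which the jaws open and shut (so a half turn about z gives the same grasp; the last joint's range is limited). The gripper opens to 85 mm and grips with 20 to 120 N. Pads are 22 mm wide; open, the fingers measure 114 mm over their backs; the gripper's body (76 mm by 85 mm) begins 54 mm behind the grasp point. The pads swing forward as they close: fully open they stand 13 mm farther back than shut.
Start: joints at [-1.407, 0.053, 1.613, -0, 1.476, -0.119], TCP at [0.174, -0.6, 0.231] pointing down, gripper open.
Joint ranges: [-3.01, 3.01], [-1.01, 2.22], [0.06, 2.58], [-1.02, 4.17], [0.09, 2.62], [-3.14, 3.14]. Speed limits (rad/s): [2.57, 2.57, 3.14, 3.14, 3.14, 3.14].

### API

Orientations are given as a rotation vector (axis times angle).
In Python, from station import manip gives the robot as it stands. The module is installed in compiled form; this text tells all that it offers.
- The arm moves only by the shell command python3 -m pendant 'ROWS'. ROWS is text: rows parted by semicolons, each of 7 numbers parted by spaces: the shift along the world's x, y, z in units of 0.8 m (1.0 is 0.8 m), then the turn, a rotation vector about the world's x, y, z in units of pi rad (1.0 is pi rad), then the opening, from 0 (shut) to 1 (fully open). In form: x y z rx ry rz claw; .... A call has 1 to 12 rows; each row is the pose to reach, as a shift and turn from the pose commanded when the call began, turning the shorter way round; what a row does not reach only later rows make up. A row lasts 1/10 s, in which the tool goes at most 50 mm and 8.59 degrees, less where a joint would pass 70% of its speed; a pose out of reach is approached as far as the arm can. A call with a number of a shift or a turn outside -1 to 1 is refused whole. A call with a gripper value outside its range is refused whole. The fingers move at their own pace and stop on an object; the grip force is fixed at half the most. Time passes only in rows, so rows that repeat a pose let the fingers close. It gives the time, the measured TCP pose, the force and the opening at its end, in the units of the state.
- manip.get_obs(): the state, without advancing time (a new reading comes with each control period).
- manip.capture(name): name is "side" or "top" or "wrist"; returns (picture, depth): 400x640x3 uint8, red, green, blue; 400x640 float32, m along the optical axis (not along the pixel's ray), 0 where there is no reading.
- manip.calibration(name): a dict with "fx", "fy", "cx", "cy" (pixels), "k1" (the pictures are not rectified: a ray, as slopes to the right and down, at radius r is drawn at 1 + k1 r^2 times it, then the intrinsics apply), "R" (3x3) and "t" (3): a world point X has camera coordinates R X + t; the wrist camera has in their place "mount" (4x4, takes a point from camera to tool coordinates, whose origin is the TCP and whose axes are the flange's). Camera axes: x right, y down, z forward; pixel columns grow to the right and rows downward; lengths in m; the calibration is good to about 2 mm. A picture is of the moment at which its call begins: read the wrist's pose just before it. calibration takes no time and is no camera call.
- manip.finish_job(): hands the job in, once; it reports no verdict.
The state is a dict: "clock": time; "joint_pos": joint angles; "qd": joint speeds; "joint_torque": joint torques, N m; "ee_pos": TCP position; "ee_rot": TCP orientation; "contact_force": force on the tool from outside, world axes, zero at the start; "torque": the same for the moment, N m; "width": finger opening in m.
Only numpy, scipy, OpenCV 4.12 (cv2) and the standard library are available. Lean on these libraries where they do the work, as an engineer would, in place of code of your own. Each camera call takes 0.05 s, during which the arm holds its last target.

## Working session

There is one attempt and no reset: what is moved stays moved. The work goes in short steps, Python scripts to look and compute and a shell command to move; the robot and the scene stay as the last step left them, time stands still between calls to the robot, and variables do not carry over. Pictures are saved under pics/ and viewed, and the job is handed in when it is done.

```bash
mkdir -p pics
cat > h.py <<'E'
import numpy as np, cv2
from station import manip
from scipy.spatial.transform import Rotation as Rn
def snap(name,tag):
    o=manip.get_obs(); im,d=manip.capture(name)
    cv2.imwrite(f'pics/{tag}.png',im[:,:,::-1]); np.savez(f'pics/{tag}.npz',im=im,d=d,p=o['ee_pos'],r=o['ee_rot'],name=name)
    return im,d
def load(tag):
    z=np.load(f'pics/{tag}.npz'); return z
def cam(tag):
    z=load(tag); name=str(z['name']); c=manip.calibration(name)
    if name=='wrist':
        T=np.eye(4);r=z['r'];T[:3,:3]=Rn.from_rotvec(r).as_matrix();T[:3,3]=z['p'];M=T@np.array(c['mount'])
        Rc,o=M[:3,:3],M[:3,3]
    else:
        R=np.array(c['R']);t=np.array(c['t']);Rc=R.T;o=-R.T@t
    return c,Rc,o,z
def slopes(c,u,v):
    a=np.stack([(np.asarray(u,float)-c['cx'])/c['fx'],(np.asarray(v,float)-c['cy'])/c['fy']],-1);b=a.copy()
    for _ in range(20): b=a/(1+c['k1']*(b**2).sum(-1,keepdims=True))
    return b
def plane(tag,u,v,h):
    c,Rc,o,z=cam(tag);s=slopes(c,u,v);d=np.concatenate([s,np.ones(s.shape[:-1]+(1,))],-1)@Rc.T
    return o+d*((h-o[2])/d[...,2:3])
def dep(tag,u,v):
    c,Rc,o,z=cam(tag);s=slopes(c,u,v);d=np.concatenate([s,np.ones(s.shape[:-1]+(1,))],-1)
    D=z['d'][np.asarray(v,int),np.asarray(u,int)][...,None]
    return o+(d*D)@Rc.T
def cloud(tag):
    v,u=np.mgrid[0:400,0:640]; P=dep(tag,u,v); P[load(tag)['d']==0]=np.nan; return P
def proj(tag,X):
    c,Rc,o,z=cam(tag);q=(np.asarray(X)-o)@Rc;s=q[...,:2]/q[...,2:];s=s*(1+c['k1']*(s**2).sum(-1,keepdims=True))
    return s*[c['fx'],c['fy']]+[c['cx'],c['cy']]
E
python3 - <<'E'
from h import *
o=manip.get_obs();print(o)
for n in('side','top','wrist'):
    snap(n,n+'0');c=manip.calibration(n);print(n,c, cam(n+'0')[2])
E
```

```text
{'clock': 0.0, 'joint_pos': array([-1.40700458e+00,  5.34223599e-02,  1.61431889e+00, -2.03351934e-05,
        1.47598178e+00, -1.18998580e-01]), 'qd': array([ 3.25006501e-05,  5.06932593e-04,  1.87421316e-05,  1.41627043e-05,
       -7.25379302e-04,  1.49219865e-03]), 'joint_torque': array([-1.80806852e-03, -3.93682086e+01, -3.70176744e+01, -2.79181168e-04,
        6.88008178e-03,  1.15631698e-05]), 'ee_pos': array([ 0.17428998, -0.59955069,  0.23000754]), 'ee_rot': array([-3.10813208e+00, -4.42430291e-01,  1.06656917e-04]), 'contact_force': array([-0.06533408,  0.12358662, -1.22988739]), 'torque': array([0.01016531, 0.01678814, 0.01147697]), 'width': 0.08486228559293404}
side {'fx': 396.2152628412527, 'fy': 396.2152628412527, 'cx': 320.01338794903336, 'cy': 207.27205090193513, 'k1': -0.08033252582874206, 'R': array([[ 0.99725709, -0.0715278 , -0.01902808],
       [-0.05913586, -0.61539128, -0.78600033],
       [ 0.04451116,  0.78496964, -0.61793318]]), 't': array([-0.49921559,  0.1661459 ,  1.01146063])} [ 0.46265018 -0.72742895  0.7461067 ]
top {'fx': 518.0703273333324, 'fy': 518.
[... 157 characters left out ...]
0.99063732, -0.00232734, -0.13650012],
       [ 0.13644354,  0.01657249, -0.99050922]]), 't': array([0.12854801, 0.53144476, 1.3980129 ])} [0.33513206 0.10659831 1.45935654]
wrist {'fx': 338.42817643898087, 'fy': 338.42817643898087, 'cx': 316.5601165040142, 'cy': 199.11773151405447, 'k1': -0.07425341098704613, 'mount': array([[ 4.99133637e-04, -9.45701213e-01, -3.25036869e-01,
         8.36776345e-02],
       [ 9.99999600e-01,  2.30571631e-04,  8.64768255e-04,
        -4.49622462e-04],
       [-7.42868107e-04, -3.25037170e-01,  9.45700950e-01,
        -1.41860739e-01],
       [ 0.00000000e+00,  0.00000000e+00,  0.00000000e+00,
         1.00000000e+00]])} [ 0.25458543 -0.57609704  0.37206976]
```

View pics/side0.png

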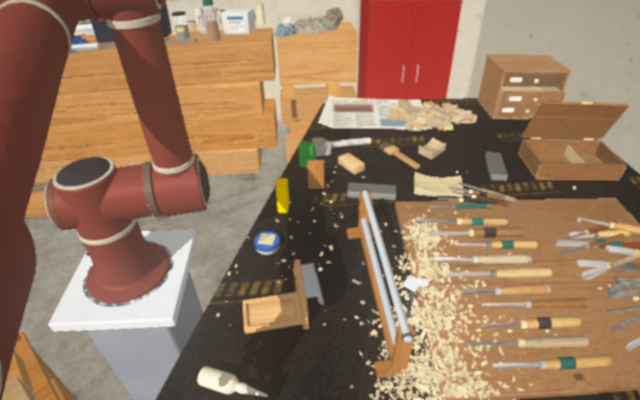

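View pics/top0.png

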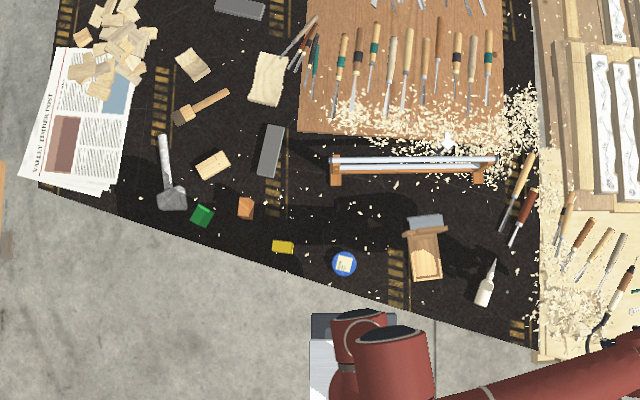

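View pics/wrist0.png

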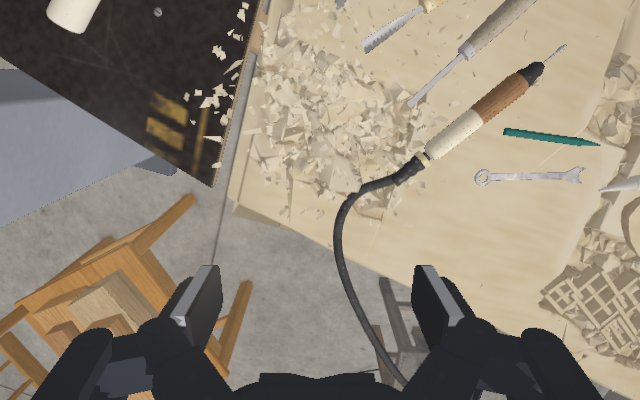

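Run:
```python
import cv2
t=cv2.imread('pics/top0.png');s=cv2.imread('pics/side0.png')
cv2.imwrite('pics/topc1.png',cv2.resize(t[110:310,300:520],None,fx=3.6,fy=3,interpolation=cv2.INTER_CUBIC)) 
cv2.imwrite('pics/topc2.png',cv2.resize(t[130:280,150:370],None,fx=3.6,fy=3.6,interpolation=cv2.INTER_CUBIC))
cv2.imwrite('pics/sidec1.png',cv2.resize(s[120:270,230:430],None,fx=4,fy=4,interpolation=cv2.INTER_CUBIC))
cv2.imwrite('pics/sidec2.png',cv2.resize(s[220:370,230:430],None,fx=4,fy=4,interpolation=cv2.INTER_CUBIC))
```

```text
(no output)
```

View pics/topc1.png

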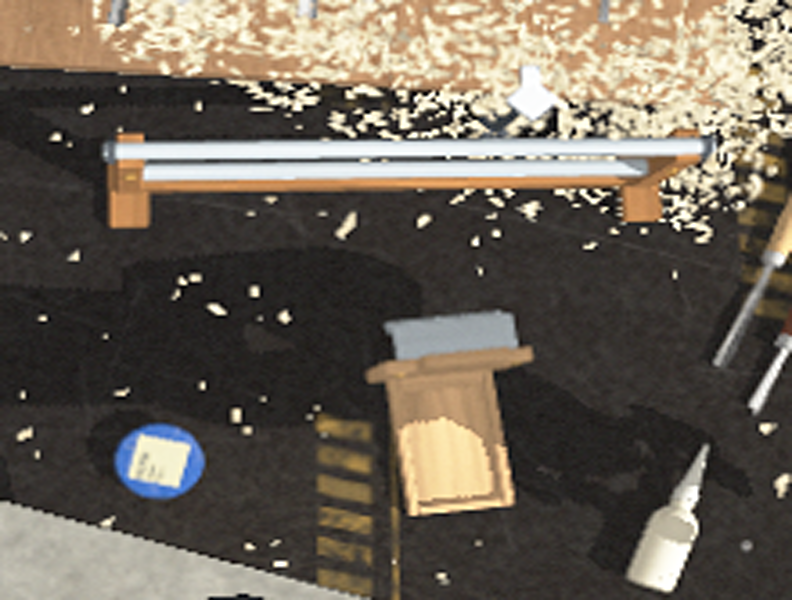

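View pics/topc2.png

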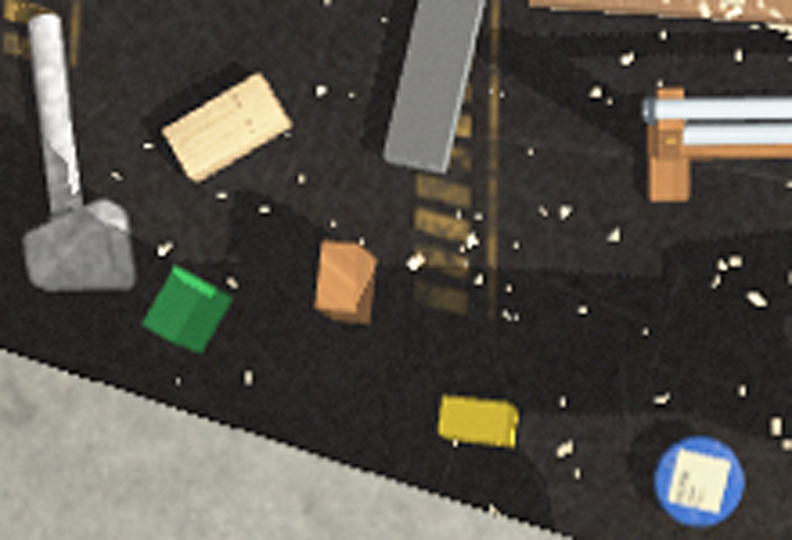

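View pics/sidec1.png

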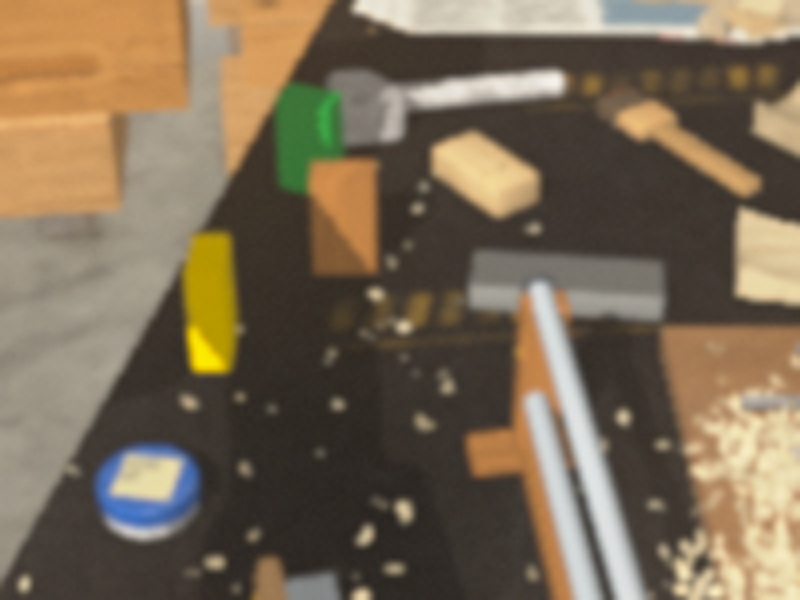

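View pics/sidec2.png

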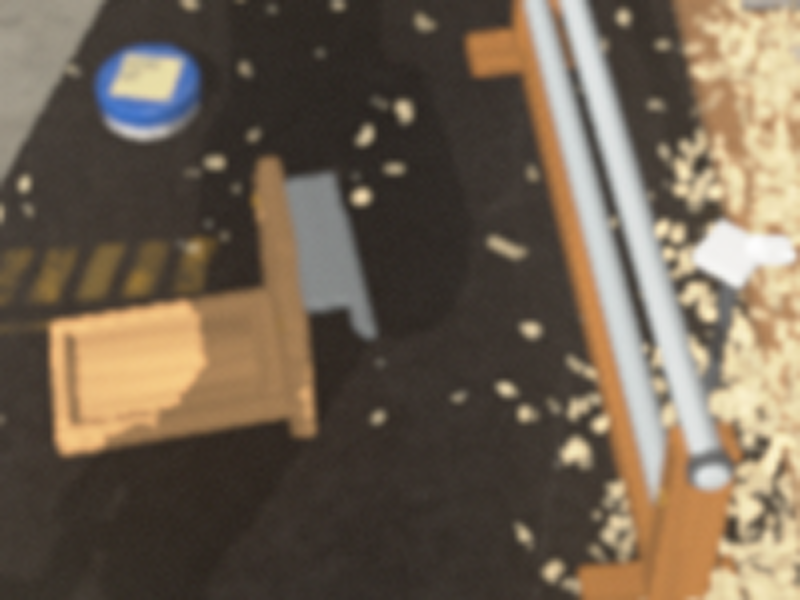

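Run:
```python
from h import *
P=cloud('top0');im=load('top0')['im']
# rail: z 0.138-.15
def reg(u0,u1,v0,v1,z0,z1):
    q=P[v0:v1,u0:u1].reshape(-1,3);m=(q[:,2]>z0)&(q[:,2]<z1);return q[m]
q=reg(325,505,145,170,.13,.155);print('rail n',len(q),q.mean(0),q.min(0),q.max(0))
a=np.polyfit(q[:,1],q[:,0],1);print('rail fit',a,np.std(q[:,0]-np.polyval(a,q[:,1])))
print('rail ends along', np.percentile(q[:,1],[0,1,99,100]), 'z pct',np.percentile(q[:,2],[5,50,95]))
q=reg(425,470,122,156,.11,.15);print('near mark',len(q))
m=(q[:,0]>np.polyval(a,q[:,1])+.018);k=q[m];print(k.mean(0),k.min(0),k.max(0))
for r in ((395,455,205,285),):
    q=reg(*r,.0,.2)
    print('carrier zhist',np.histogram(q[:,2],bins=np.arange(0,.16,.01)))
    for z0,z1 in((.12,.14),(.085,.11),(.11,.128),(.002,.02)):
        k=q[(q[:,2]>z0)&(q[:,2]<z1)]
        if len(k)>5: rr=cv2.minAreaRect((k[:,:2]*1000).astype(np.float32));print(z0,z1,len(k),k.mean(0),rr)
for nm,r in dict(wood=(232,262,192,225),green=(188,218,200,232),yel=(268,298,238,258),tin=(328,362,248,280),offc=(190,235,145,185),stone=(250,290,118,182)).items():
    q=reg(*r,.012,.12);t=q[q[:,2]>np.percentile(q[:,2],90)-.012]
    rr=cv2.minAreaRect((t[:,:2]*1000).astype(np.float32));print(nm,np.percentile(q[:,2],[50,95]),len(t),rr)
```

```text
rail n 1117 [ 0.63203663 -0.11680669  0.14041031] [ 0.61337158 -0.3418637   0.13006442] [0.6719135  0.10410995 0.15060143]
rail fit [-0.02340518  0.62930275] 0.007164510722446412
rail ends along [-0.3418637  -0.33742236  0.10149759  0.10410995] z pct [0.13409168 0.14063291 0.14604829]
near mark 144
[ 0.68292105 -0.20861544  0.13161837] [ 0.66039874 -0.22730734  0.12216324] [ 0.7094903  -0.19308567  0.13945058]
carrier zhist (array([1973,  631,   48,    8,    8,   10,   38,   27,   11,  317,  150,
          8,   24,   82,    0]), array([0.  , 0.01, 0.02, 0.03, 0.04, 0.05, 0.06, 0.07, 0.08, 0.09, 0.1 ,
       0.11, 0.12, 0.13, 0.14, 0.15]))
0.12 0.14 106 [ 0.44912792 -0.15421581  0.13193937] ((449.5652770996094, -154.61996459960938), (11.818782806396484, 65.8623275756836), 9.801750183105469)
0.085 0.11 476 [ 0.46586585 -0.15088188  0.09845058] ((464.2899475097656, -152.42108154296875), (44.030235290527344, 111.5717544555664), 8.466550827026367)
0.11 0.128 20 [ 0.44513222 -0.14271181  0.12096159] ((449.3347473144531, -155.19580078125), (11.173282623291016, 64.80564880371094), 9.79653453
[... 266 characters left out ...]
056091308594), 86.02847290039062)
green [0.08671687 0.09301149] 208 ((489.74139404296875, 456.35443115234375), (29.991718292236328, 50.94001388549805), 59.6891975402832)
yel [0.08871143 0.09367514] 204 ((405.85009765625, 230.29124450683594), (50.49186325073242, 28.08072853088379), 83.61735534667969)
tin [0.02463948 0.0295911 ] 461 ((362.5256042480469, 61.797508239746094), (66.39669799804688, 63.40654373168945), 89.82569122314453)
offc [0.0271807  0.03219909] 495 ((640.9554443359375, 437.2315673828125), (47.3172492980957, 90.99124145507812), 30.42715835571289)
stone [0.0213042  0.02653135] 914 ((683.5030517578125, 272.3522033691406), (51.28437805175781, 152.15213012695312), 78.51776885986328)
```

```bash
cat >> h.py <<'E'
def toolyaw(): 
    o=manip.get_obs();R=Rn.from_rotvec(o['ee_rot']).as_matrix();return R
def go(p,yaw_of_jaw,tilt=0,half=False,ref=None):
    """delta from present pose to TCP p, tool down, jaw axis along yaw; tilt=rot about jaw-perp"""
    o=manip.get_obs();R0=Rn.from_rotvec(o['ee_rot'])
    best=None
    for s in (0,np.pi):
        y=np.array([np.cos(yaw_of_jaw+s),np.sin(yaw_of_jaw+s),0]);z=np.array([0,0,-1.]);x=np.cross(y,z)
        R1=Rn.from_matrix(np.stack([x,y,z],1))
        if tilt: # rotate about horizontal axis perpendicular to jaw (stand y): + = top leans to -jawdir
            ax=np.array([-np.sin(yaw_of_jaw),np.cos(yaw_of_jaw),0]);R1=Rn.from_rotvec(ax*tilt)*R1
        d=(R1*R0.inv()).as_rotvec()
        print('shift',np.round((np.array(p)-o['ee_pos'])/.8,4),'turn',np.round(d/np.pi,4),'toolx',np.round(R1.as_matrix()[:,0],2))
E
python3 - <<'E'
from h import *
print(toolyaw())
# rail: bright/grey pixels centreline by ray on plane .135 via mid of mask columns
P=cloud('top0')
q=P[145:172,325:505].reshape(-1,3);q=q[(q[:,2]>.128)&(q[:,2]<.16)]
# crest: per-y bins
cs=[]
for y in np.arange(-.30,.08,.02):
    k=q[(abs(q[:,1]-y)<.01)&(q[:,0]<.655)];
    lo,hi=np.percentile(k[:,0],[3,97]);cs.append((y,np.median(k[:,0]),lo,hi))
cs=np.array(cs);print(np.round(cs[::3],4));a=np.polyfit(cs[:,0],cs[:,1],1);print(a)
b=np.polyfit(cs[:,0],(cs[:,2]+cs[:,3])/2,1);print(b)
S=cloud('side0')
q=S.reshape(-1,3);q=q[(q[:,2]>.125)&(q[:,2]<.15)&(abs(q[:,0]-.633)<.03)&(abs(q[:,1]+.12)<.24)]
print('side',len(q),q.min(0),q.max(0));print(np.polyfit(q[:,1],q[:,0],1))
for f in (a,b): print('mid x',np.polyval(f,-.119))
q=S.reshape(-1,3);m=(q[:,2]>.12)&(q[:,2]<.145)&(abs(q[:,0]-.68)<.035)&(abs(q[:,1]+.21)<.04)&(q[:,0]>.655);k=q[m];print('side mark',len(k),k.mean(0),k.min(0),k.max(0))
m=(q[:,2]>.118)&(q[:,2]<.14)&(abs(q[:,0]-.45)<.03)&(abs(q[:,1]+.155)<.05);k=q[m];print('side tab',len(k),k.mean(0),cv2.minAreaRect((k[:,:2]*1000).astype(np.float32)))
go((.4495,-.1546,.30),.16)
go((.511,.333,.30),1.5)
E
```

```text
[[ 9.60279789e-01  2.79038806e-01 -2.67795984e-04]
 [ 2.79038870e-01 -9.60278467e-01  1.60500157e-03]
 [ 1.90699005e-04 -1.61597606e-03 -9.99998676e-01]]
[[-0.3     0.6352  0.6296  0.6416]
 [-0.24    0.633   0.6274  0.64  ]
 [-0.18    0.6317  0.6266  0.6404]
 [-0.12    0.6324  0.6258  0.6402]
 [-0.06    0.6295  0.6237  0.6368]
 [ 0.      0.6283  0.6227  0.6367]
 [ 0.06    0.6266  0.6209  0.6359]]
[-0.02132003  0.62858113]
[-0.02012127  0.62951095]
side 1371 [ 0.61124403 -0.34436062  0.12544185] [0.66298971 0.10414928 0.14787825]
[-0.0202659   0.62584119]
mid x 0.6311182173433649
mid x 0.6319053760955291
side mark 243 [ 0.67995329 -0.21181225  0.13254377] [ 0.65630089 -0.23008604  0.1255979 ] [ 0.70704397 -0.19131891  0.13611524]
side tab 162 [ 0.44818311 -0.16212259  0.13114896] ((447.9199523925781, -157.18801879882812), (12.073649406433105, 63.86848449707031), 6.515571117401123)
shift [0.344  0.5564 0.0871] turn [-4.000e-04 -4.000e-04  4.609e-01] toolx [-0.16  0.99  0.  ]
shift [0.344  0.5564 0.0871] turn [-5.000e-04  4.000e-04 -5.391e-01] toolx [ 0.16 -0.99  0.  ]
shift [0.4209 1.1659 0.0871] turn [-0.000e+00 -7.000e-04  8.874e-01] toolx [-1.    0.07  0.  ]
shift [0.4209 1.1659 0.0871] turn [-0.0005  0.     -0.1126] toolx [ 1.   -0.07  0.  ]
```

```bash
python3 -m pendant '0.17 0.25 0.08 0 0 0.23 1; 0.344 0.556 0.0875 0 0 0.461 0.5; 0.344 0.556 0.0875 0 0 0.461 0.5; 0.344 0.556 0.0875 0 0 0.461 0.5; 0.344 0.556 0.0875 0 0 0.461 0.5; 0.344 0.556 0.0875 0 0 0.461 0.5; 0.344 0.556 0.0875 0 0 0.461 0.5; 0.344 0.556 0.0875 0 0 0.461 0.5; 0.344 0.556 0.0875 0 0 0.461 0.5; 0.344 0.556 0.0875 0 0 0.461 0.5; 0.344 0.556 0.0875 0 0 0.461 0.5; 0.344 0.556 0.0875 0 0 0.461 0.5'
```

```text
clock: 1.35
ee_pos: [0.4509, -0.1527, 0.3018]
ee_rot: [2.03, 2.397, 0.001]
contact_force: [-0.1, -0.8, -0.1]
width: 0.0426
```

Run:
```python
from h import *
o=manip.get_obs();print(o['clock'],o['ee_pos'],o['joint_pos'],o['width'],np.abs(o['qd']).max(),toolyaw())
snap('wrist','w1')
```

```text
1.35 [ 0.45085672 -0.15266272  0.30175329] [-4.83452314e-01 -3.46222709e-01  1.85521144e+00  7.48187128e-04
  1.63188485e+00 -6.49057703e-01] 0.042577004157288864 0.06739726338175994 [[-1.64894863e-01  9.86310659e-01  9.83786267e-04]
 [ 9.86311137e-01  1.64894617e-01  3.26960816e-04]
 [ 1.60263878e-04  1.02423351e-03 -9.99999463e-01]]
```

View pics/w1.png

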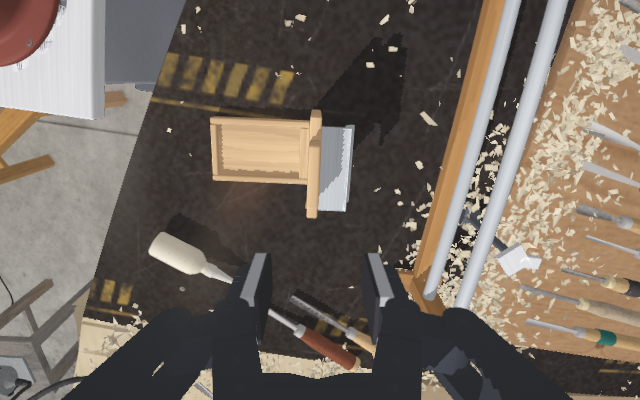

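```bash
python3 - <<'E'
from h import *
print(proj('w1',[[.4495,-.1546,.133],[.45,-.153,.3]]))
P=cloud('w1');q=P.reshape(-1,3)
k=q[(q[:,2]>.118)&(q[:,2]<.145)&(abs(q[:,0]-.45)<.04)&(abs(q[:,1]+.155)<.06)];print('tab',len(k),k.mean(0),k.min(0),k.max(0),cv2.minAreaRect((k[:,:2]*1000).astype(np.float32)))
t=k[k[:,2]>.129];print(len(t),t.mean(0),cv2.minAreaRect((t[:,:2]*1000).astype(np.float32)))
k=q[(q[:,2]>.088)&(q[:,2]<.107)&(abs(q[:,0]-.47)<.06)&(abs(q[:,1]+.155)<.08)];print('plate',len(k),cv2.minAreaRect((k[:,:2]*1000).astype(np.float32)))
# rail
k=q[(q[:,2]>.136)&(q[:,2]<.16)&(q[:,0]>.6)&(q[:,0]<.66)&(q[:,1]>-.3)];a=np.polyfit(k[:,1],k[:,0],1);print('rail',len(k),a,k[:,2].max(),np.percentile(k[:,2],95),k.min(0),k.max(0))
k=q[(q[:,2]>.12)&(q[:,2]<.145)&(abs(q[:,0]-.685)<.03)&(abs(q[:,1]+.21)<.05)];print('mark',len(k),k.mean(0),k.min(0),k.max(0),cv2.minAreaRect((k[:,:2]*1000).astype(np.float32)))
E
python3 - <<'E'
import cv2
t=cv2.imread('pics/w1.png')
cv2.imwrite('pics/w1c.png',cv2.resize(t[90:290,190:390],None,fx=3,fy=3,interpolation=cv2.INTER_CUBIC))
E
```

```text
[[314.77532974 178.19477404]
 [314.99290714 267.43185161]]
tab 815 [ 0.44765028 -0.15278829  0.13170565] [ 0.43875228 -0.18616257  0.11882652] [ 0.45701484 -0.12313331  0.13411513] ((447.90814208984375, -154.65208435058594), (11.973356246948242, 63.055747985839844), 6.829929351806641)
788 [ 0.44776025 -0.15362063  0.1319665 ] ((447.9312744140625, -154.84535217285156), (11.973356246948242, 62.66644287109375), 6.829929351806641)
plate 2837 ((462.9394226074219, -153.12820434570312), (44.374332427978516, 109.61548614501953), 6.32593297958374)
rail 4919 [-0.01453333  0.62673491] 0.14526738038973813 0.14281516393620597 [ 0.61943862 -0.27209699  0.1360015 ] [0.64017169 0.03783765 0.14526738]
mark 854 [ 0.67856298 -0.20785159  0.13075493] [ 0.65672264 -0.22903207  0.1238013 ] [ 0.70718739 -0.18946326  0.13392417] ((683.283935546875, -208.38430786132812), (41.028099060058594, 39.05364990234375), 43.99968338012695)
```

View pics/w1c.png

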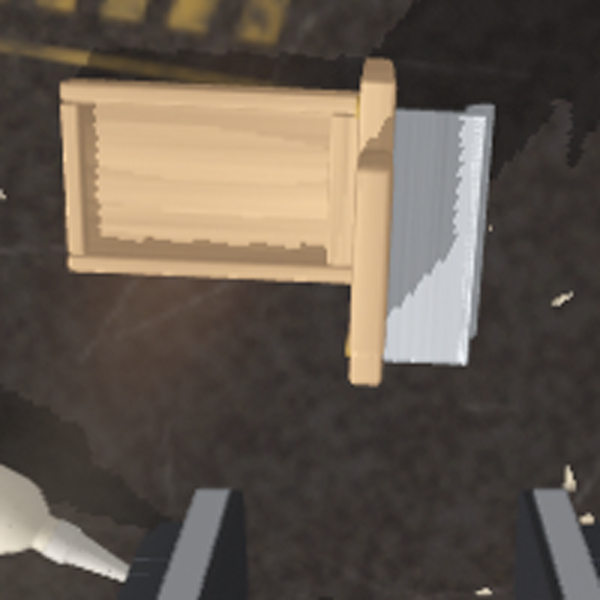

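```bash
python3 -m pendant '0 0 -0.06 0 0 -0.013 0.5; -0.001 0 -0.12 0 0 -0.013 0.5; -0.002 0 -0.18 0 0 -0.013 0.5; -0.002 0 -0.22 0 0 -0.013 0.5; -0.002 0 -0.242 0 0 -0.013 0.5; -0.002 0 -0.242 0 0 -0.013 0.5; -0.002 0 -0.242 0 0 -0.013 0.5'; python3 -c "
from h import *
o=manip.get_obs();print(o['ee_pos'],toolyaw()[:,1],o['contact_force']);snap('wrist','w2')"
```

```text
clock: 2.1
ee_pos: [0.4476, -0.1562, 0.1079]
ee_rot: [-2.086, -2.348, 0.001]
contact_force: [0.9, 0.1, 0.7]
width: 0.0429
[ 0.44761685 -0.15624838  0.10787447] [ 9.93055601e-01  1.17645130e-01 -4.42495255e-04] [0.92150364 0.06300248 0.67973675]
```

View pics/w2.png

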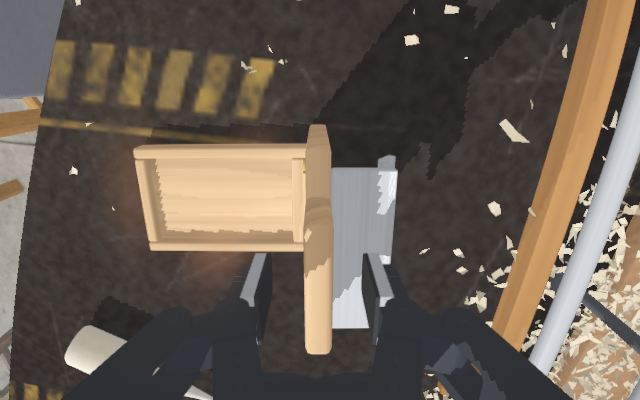

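The tab (317, 275) stands centred between the finger pads (260 and 375). Closing.

```bash
python3 -m pendant '0 0 0 0 0 0 0.05; 0 0 0 0 0 0 0.05; 0 0 0 0 0 0 0.05; 0 0 0 0 0 0 0.05; 0 0 0 0 0 0 0.05; 0 0 0 0 0 0 0.05'; python3 -m pendant '0 0 0.03 0 0 0 0.05; 0 0 0.06 0 0 0 0.05; 0 0 0.10 0 0 0 0.05; 0 0 0.14 0 0 0 0.05; 0 0 0.14 0 0 0 0.05; 0 0 0.14 0 0 0 0.05'; python3 -c "
from h import *
o=manip.get_obs();print(o['ee_pos'],toolyaw()[:,1],o['contact_force']);snap('wrist','w3');snap('side','s3')"
```

```text
clock: 2.75
ee_pos: [0.4489, -0.156, 0.1094]
ee_rot: [2.083, 2.348, 0.0]
contact_force: [-0.7, 0.0, 6.5]
width: 0.0109
clock: 3.35
ee_pos: [0.4478, -0.1551, 0.2189]
ee_rot: [-2.084, -2.35, -0.0]
contact_force: [-0.3, 0.4, -4.2]
width: 0.0105
[ 0.4478089  -0.15510775  0.21887322] [ 9.92854319e-01  1.19332554e-01 -2.05435939e-04] [-0.33263178  0.39927849 -4.24830399]
```

View pics/w3.png

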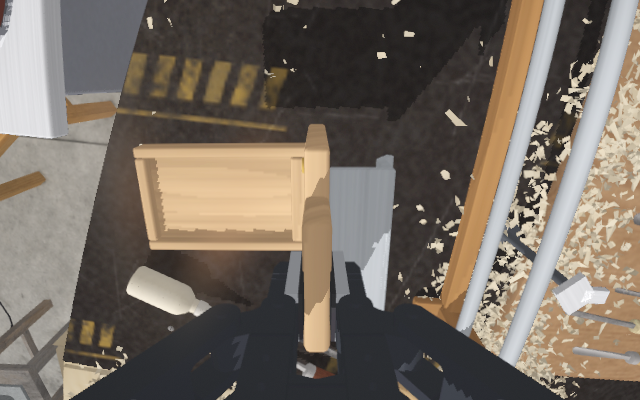

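View pics/s3.png

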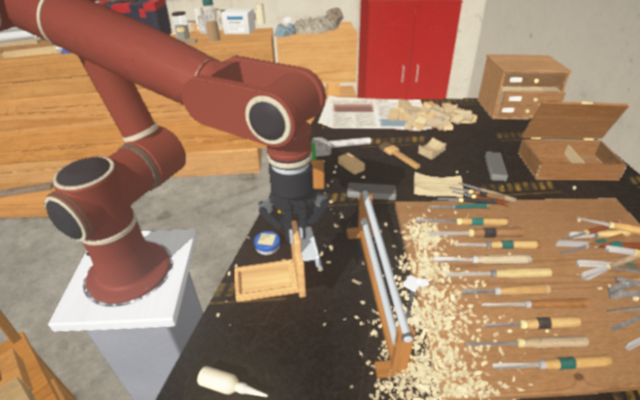

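```bash
python3 -m pendant '0.03 0.025 0.011 0 0 -0.006 0.05; 0.06 0.05 0.011 0 0 -0.012 0.05; 0.09 0.08 0.011 0 0 -0.018 0.05; 0.12 0.105 0.011 0 0 -0.024 0.05; 0.15 0.13 0.011 0 0 -0.0315 0.05; 0.175 0.15 0.011 0 0 -0.0315 0.05; 0.19 0.165 0.011 0 0 -0.0315 0.05; 0.198 0.171 0.011 0 0 -0.0315 0.05; 0.198 0.171 0.011 0 0 -0.0315 0.05; 0.198 0.171 0.011 0 0 -0.0315 0.05; 0.198 0.171 0.011 0 0 -0.0315 0.05'; python3 -c "
from h import *
o=manip.get_obs();print(o['ee_pos'],toolyaw()[:,1],o['contact_force']);snap('wrist','w4');snap('side','s4');snap('top','t4')
P=cloud('w4');q=P.reshape(-1,3)
v,u=np.mgrid[0:400,0:640]
for n in ('w4','t4'):
  q=cloud(n).reshape(-1,3)
  k=q[(q[:,2]>.133)&(q[:,2]<.15)&(q[:,0]>.6)&(q[:,0]<.66)&(q[:,1]>-.3)&(q[:,1]<.06)];a=np.polyfit(k[:,1],k[:,0],1);print(n,'rail',len(k),a,np.polyval(a,-.02),k.min(0),k.max(0))
"
```

```text
clock: 4.55
ee_pos: [0.6058, -0.0193, 0.2285]
ee_rot: [-2.2, -2.243, 0.001]
contact_force: [0.2, -0.1, -3.7]
width: 0.0106
[ 0.60579012 -0.01930542  0.22845737] [ 9.99810414e-01  1.94672419e-02 -4.02758017e-04] [ 0.15037033 -0.12304676 -3.71960375]
w4 rail 1891 [0.00824325 0.62700248] 0.6268376190455107 [ 0.60001251 -0.18368179  0.13319193] [0.63679115 0.05998202 0.14998149]
t4 rail 486 [-0.03108961  0.62615795] 0.6267797418192143 [ 0.60002254 -0.29966056  0.13310841] [0.64396175 0.05993243 0.14953704]
```

View pics/w4.png

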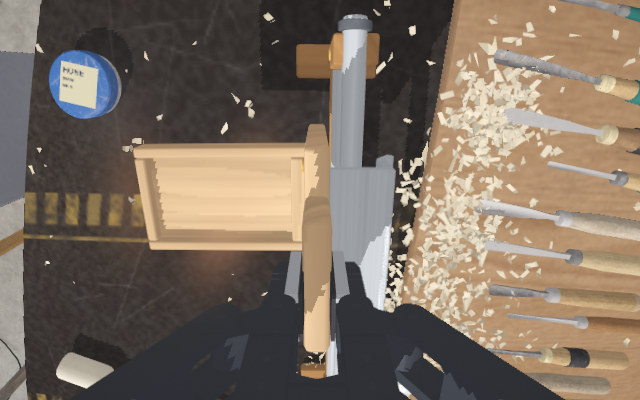

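View pics/s4.png

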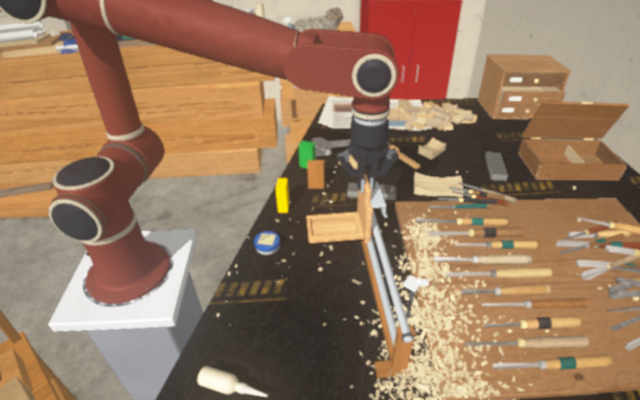

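View pics/t4.png

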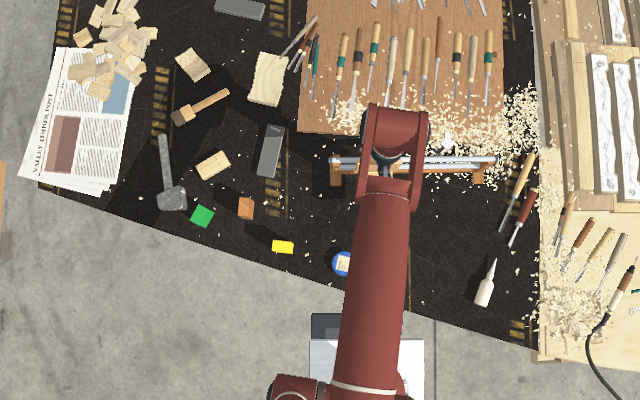

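```bash
python3 -c "
from h import *
q=cloud('w4').reshape(-1,3)
k=q[(q[:,2]>.128)&(q[:,2]<.152)&(q[:,0]>.612)&(q[:,0]<.66)&(q[:,1]>.032)&(q[:,1]<.085)]
for y in np.arange(.035,.085,.01):
  b=k[abs(k[:,1]-y)<.005]; print('rail',round(y,3),len(b),np.percentile(b[:,0],[2,50,98]).round(4),b[b[:,2]>.139][:,0].mean().round(4),np.percentile(b[:,2],98).round(4))
p=q[(q[:,2]>.195)&(q[:,2]<.235)&(q[:,0]>.58)&(q[:,0]<.68)&(abs(q[:,1]+.02)<.08)]
print(np.histogram(p[:,2],bins=np.arange(.195,.236,.005)))
pl=q[(q[:,2]>.205)&(q[:,2]<.224)&(q[:,0]>.617)&(q[:,0]<.68)&(q[:,1]>-.02)&(q[:,1]<.04)]
for y in (-.015,-.005,.005,.015,.022):
  b=pl[abs(pl[:,1]-y)<.005];print('plate',y,len(b),np.percentile(b[:,0],[1,99]),np.median(b[:,2]))
t=q[(q[:,2]>.235)&(q[:,2]<.26)&(abs(q[:,0]-.606)<.03)&(abs(q[:,1]+.02)<.045)]
print('tab',len(t),t.min(0),t.max(0),t.mean(0))
b=q[(q[:,2]>.205)&(q[:,2]<.224)&(q[:,0]>.58)&(q[:,0]<.617)&(q[:,1]>.015)&(q[:,1]<.05)]
print('board',len(b),b.min(0),b.max(0))
"
```

```text
rail 0.035 281 [0.6208 0.6279 0.6363] 0.6283 0.143
rail 0.045 358 [0.6209 0.6278 0.6357] 0.6282 0.143
rail 0.055 370 [0.6205 0.6275 0.6357] 0.6282 0.1429
rail 0.065 383 [0.6207 0.6276 0.6359] 0.6281 0.1431
rail 0.075 501 [0.6156 0.6273 0.6417] 0.6278 0.1429
(array([  62,   68,  101,  136, 7866,   91,   95,  199]), array([0.195, 0.2  , 0.205, 0.21 , 0.215, 0.22 , 0.225, 0.23 , 0.235]))
plate -0.015 829 [0.61737651 0.64221014] 0.2171744177619783
plate -0.005 923 [0.61726608 0.64200838] 0.21731263142727544
plate 0.005 978 [0.61718691 0.64181452] 0.21731655284542206
plate 0.015 1020 [0.61728344 0.64151313] 0.217302106427274
plate 0.022 1096 [0.61720648 0.64151731] 0.2172956398786823
tab 5852 [ 0.58619924 -0.0492395   0.23500212] [0.62472302 0.01417372 0.25997   ] [ 0.60539915 -0.01125571  0.24976426]
board 1648 [0.59740264 0.01500393 0.2052529 ] [0.61698792 0.03700447 0.21941819]
```

```bash
python3 -m pendant '0.004 0 -0.01 0 0 0 0.05; 0.004 0 -0.025 0 0 0 0.05; 0.004 0 -0.037 0 0 0 0.05; 0.004 0 -0.045 0 0 0 0.05; 0.004 0 -0.052 0 0 0 0.05;0.004 0 -0.06 0 0 0 0.05;0.004 0 -0.06 0 0 0 0.05;0.004 0 -0.06 0 0 0 0.05'; python3 -c "
from h import *
snap('side','s5');snap('wrist','w5')
import cv2
cv2.imwrite('pics/s5c.png',cv2.resize(cv2.imread('pics/s5.png')[160:280,290:430],None,fx=5,fy=5,interpolation=cv2.INTER_CUBIC))"
```

```text
clock: 5.5
ee_pos: [0.6097, -0.0186, 0.1805]
ee_rot: [2.199, 2.244, 0.0]
contact_force: [-0.3, -0.2, -4.3]
width: 0.0109
```

View pics/s5c.png

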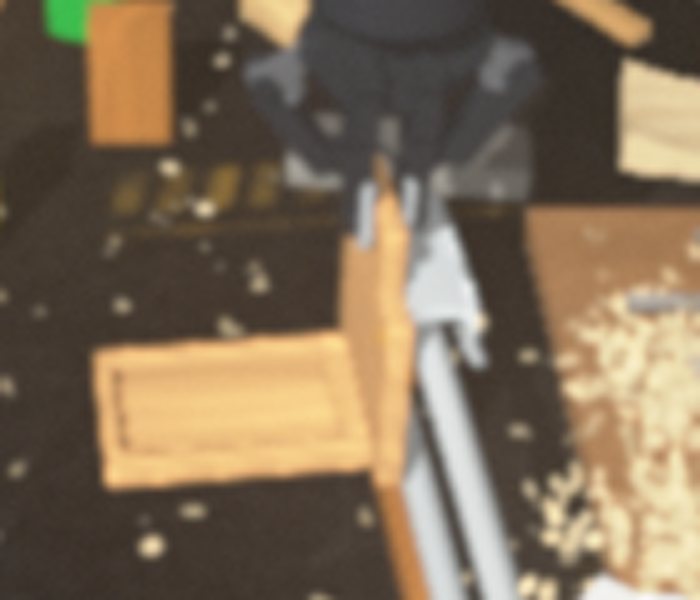

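View pics/w5.png

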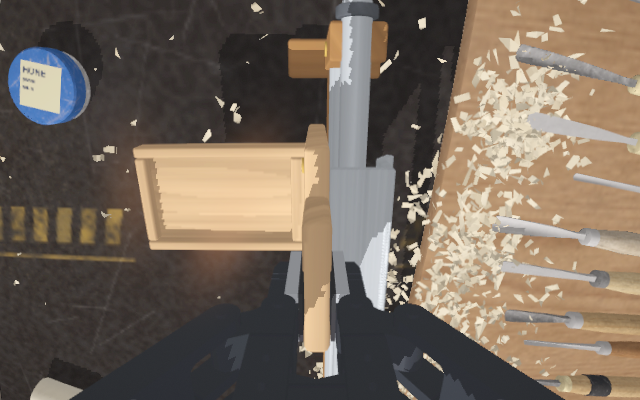

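The lip is behind the rail and force is unchanged (-4 N = carrier weight). I'll lower the rest of the way.

```bash
python3 -m pendant '0 0 -0.008 0 0 0 0.05; 0 0 -0.016 0 0 0 0.05; 0 0 -0.022 0 0 0 0.05; 0 0 -0.024 0 0 0 0.05; 0 0 -0.024 0 0 0 0.05; 0 0 -0.024 0 0 0 0.05'
```

```text
clock: 6.2
ee_pos: [0.6097, -0.0186, 0.1614]
ee_rot: [2.199, 2.244, 0.0]
contact_force: [0.1, 0.0, -3.6]
width: 0.0106
```

```bash
python3 -m pendant '0 0 -0.001 0 0 0 0.05; 0 0 -0.002 0 0 0 0.05; 0 0 -0.002 0 0 0 0.05'
```

```text
clock: 6.5
ee_pos: [0.6096, -0.0185, 0.1597]
ee_rot: [-2.199, -2.244, -0.0]
contact_force: [0.6, 0.4, -4.0]
width: 0.0104
```

```bash
python3 -m pendant '0 0 -0.001 0 0 0 0.05; 0 0 -0.002 0 0 0 0.05; 0 0 -0.003 0 0 0 0.05; 0 0 -0.003 0 0 0 0.05'
```

```text
clock: 6.9
ee_pos: [0.6097, -0.0185, 0.1594]
ee_rot: [2.198, 2.244, 0.0]
contact_force: [-5.9, 0.6, 6.2]
width: 0.0107
```

```bash
python3 -m pendant '0 0 0.002 0 0 0 0.05; 0 0 0.002 0 0 0 0.12; 0 0 0.002 0 0 0 0.2; 0 0 0.002 0 0 0 0.45; 0 0 0.002 0 0 0 0.45; 0 0 0.002 0 0 0 0.45;  0 0 0.002 0 0 0 0.45'; python3 -c "
from h import *
snap('side','s6');snap('wrist','w6')
import cv2
cv2.imwrite('pics/s6c.png',cv2.resize(cv2.imread('pics/s6.png')[160:280,290:430],None,fx=5,fy=5,interpolation=cv2.INTER_CUBIC))"
```

```text
clock: 7.6
ee_pos: [0.6097, -0.0186, 0.1589]
ee_rot: [2.199, 2.244, 0.0]
contact_force: [0.0, -0.1, -0.9]
width: 0.0386
```

View pics/s6c.png

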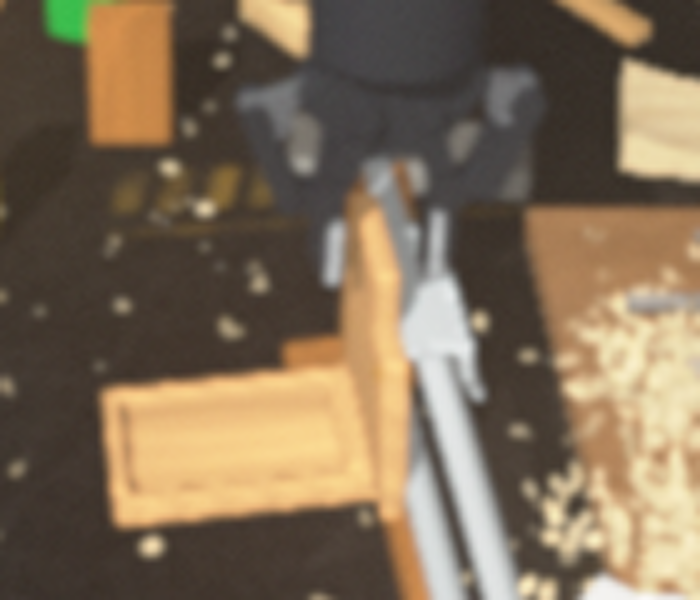

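View pics/w6.png

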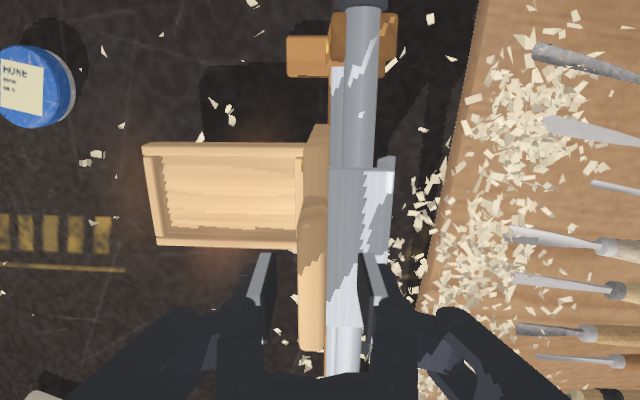

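```bash
python3 -m pendant '0 0 0.04 0 0 0 0.45; 0 0 0.1 0 0 0 0.45; 0 0 0.16 0 0 0 0.45;  0 0 0.2 0 0 0 0.45; 0 0 0.2 0 0 0 0.45; 0 0 0.2 0 0 0 0.45; 0 0 0.2 0 0 0 0.45'; python3 -c "
from h import *
snap('wrist','w7');snap('side','s7')
q=cloud('w7').reshape(-1,3)
m=(q[:,2]>.155)&(q[:,2]<.19)&(abs(q[:,0]-.606)<.04)&(abs(q[:,1]+.02)<.05);t=q[m];t=t[t[:,2]>.178]
print('tab top',len(t),t.mean(0),cv2.minAreaRect((t[:,:2]*1000).astype(np.float32)))
m=(q[:,2]>.135)&(q[:,2]<.16)&(q[:,0]>.612)&(q[:,0]<.66)&(abs(q[:,1]+.02)<.06);t=q[m];print('plate',len(t),cv2.minAreaRect((t[:,:2]*1000).astype(np.float32)),np.median(t[:,2]))
m=(q[:,2]>.035)&(q[:,2]<.065)&(q[:,0]>.44)&(q[:,0]<.6)&(abs(q[:,1]+.02)<.06);t=q[m];print('tray',len(t),cv2.minAreaRect((t[:,:2]*1000).astype(np.float32)),np.median(t[:,2]), np.polyfit(t[:,0],t[:,2],1))
print(manip.get_obs()['ee_pos'])
go((.4,-.01,.35),.02)
go((.511,.40,.30),1.5)
"
```

```text
clock: 8.4
ee_pos: [0.6089, -0.0185, 0.3169]
ee_rot: [-2.197, -2.242, 0.003]
contact_force: [-0.8, 0.0, -0.3]
width: 0.0381
tab top 967 [ 0.60726985 -0.01564214  0.18099559] ((607.4863891601562, -17.19622802734375), (11.397594451904297, 63.61980438232422), 0.7846945524215698)
plate 3587 ((629.1456909179688, -19.979507446289062), (33.62333297729492, 120.01874542236328), 0.33062824606895447) 0.14825025387734692
tray 6708 ((539.5902709960938, -18.583942413330078), (121.10675048828125, 82.92503356933594), 0.5338361263275146) 0.05444930721198002 [0.03895801 0.03454065]
[ 0.60880551 -0.01846413  0.31636194]
shift [-0.261   0.0106  0.042 ] turn [-0.0002 -0.0012 -0.0001] toolx [-0.02  1.    0.  ]
shift [-0.261   0.0106  0.042 ] turn [ 2.000e-03 -3.000e-04  9.999e-01] toolx [ 0.02 -1.    0.  ]
shift [-0.1223  0.5231 -0.0205] turn [ 0.0008 -0.0011  0.471 ] toolx [-1.    0.07  0.  ]
shift [-0.1223  0.5231 -0.0205] turn [-0.0012 -0.0008 -0.529 ] toolx [ 1.   -0.07  0.  ]
```

View pics/w7.png

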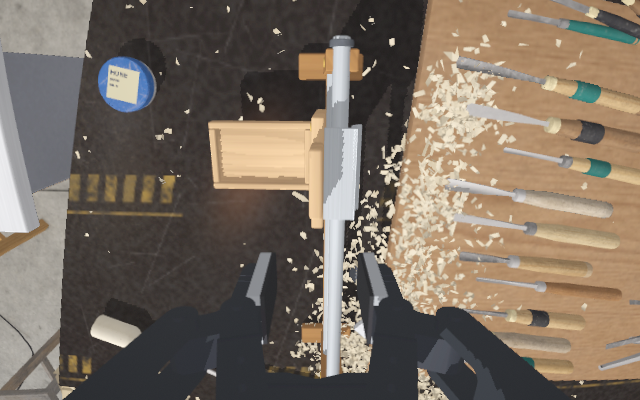

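```bash
python3 -m pendant '-0.01 0.06 0 0 0 -0.005 0; -0.02 0.12 0 0 0 -0.01 0; -0.04 0.18 0 0 0 -0.02 0; -0.06 0.24 0 0 0 -0.03 0; -0.08 0.3 0 0 0 -0.03 0; -0.1 0.36 0 0 0 -0.03 0; -0.11 0.42 -0.02 0 0 -0.03 0; -0.119 0.48 -0.04 0 0 -0.03 0; -0.119 0.511 -0.06 0 0 -0.03 0; -0.119 0.511 -0.08 0 0 -0.03 0; -0.119 0.511 -0.08 0 0 -0.03 0; -0.119 0.511 -0.08 0 0 -0.03 0'; python3 -c "
from h import *
snap('wrist','w8')
q=cloud('w8').reshape(-1,3)
m=(q[:,2]>.08)&(q[:,2]<.1)&(abs(q[:,0]-.51)<.05)&(abs(q[:,1]-.333)<.04);t=q[m]
print(len(t),t.mean(0),cv2.minAreaRect((t[:,:2]*1000).astype(np.float32)))
print(manip.get_obs()['ee_pos'],toolyaw()[:,1])
"
```

```text
clock: 9.7
ee_pos: [0.5144, 0.389, 0.2539]
ee_rot: [-2.303, -2.137, 0.003]
contact_force: [0.2, -0.1, 0.2]
width: 0.0001
1478 [0.51226953 0.33590581 0.08896838] ((512.0838623046875, 334.1179504394531), (29.16475486755371, 49.84040069580078), 84.58061981201172)
[0.51491556 0.38905832 0.25522566] [ 9.97163220e-01 -7.52692924e-02  2.13871667e-04]
```

View pics/w8.png

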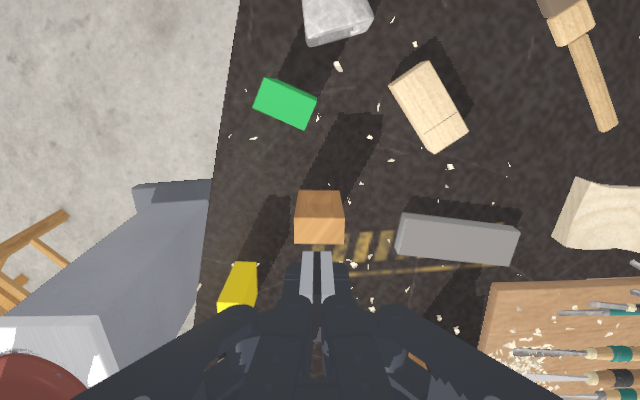

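```bash
python3 -c "
from h import *
im=cv2.imread('pics/w8.png')
cv2.imwrite('pics/w8c.png',cv2.resize(im[170:270,260:390],None,fx=6,fy=6,interpolation=cv2.INTER_CUBIC))
im=cv2.imread('pics/s7.png')
cv2.imwrite('pics/s7c.png',cv2.resize(im[130:230,260:390],None,fx=6,fy=6,interpolation=cv2.INTER_CUBIC))
print(proj('w8',[[.512,.334,.09],[.512,.32,.09],[.512,.348,.09],[.512,.348,0],[.512,.32,0]]))
d=load('w8')['d'];print(np.round(d[185:248:4,320],3))
print(np.round(dep('w8',np.full(16,320),np.arange(185,248,4)),3))
"
```

```text
[[318.72085859 231.24810909]
 [319.72717771 243.94756841]
 [317.68509135 218.17594639]
 [317.54556913 190.26195006]
 [319.18403154 211.50819564]]
[0.413 0.413 0.406 0.403 0.405 0.399 0.387 0.342 0.333 0.    0.334 0.335
 0.335 0.336 0.338 0.439]
[[0.515 0.355 0.   ]
 [0.515 0.35  0.001]
 [0.515 0.347 0.01 ]
 [0.515 0.344 0.014]
 [0.514 0.339 0.013]
 [0.514 0.336 0.021]
 [0.514 0.336 0.034]
 [0.514 0.348 0.077]
 [0.514 0.348 0.087]
 [0.521 0.473 0.396]
 [0.514 0.34  0.089]
 [0.513 0.336 0.089]
 [0.513 0.332 0.09 ]
 [0.513 0.328 0.091]
 [0.513 0.323 0.09 ]
 [0.51  0.274 0.   ]]
```

View pics/w8c.png

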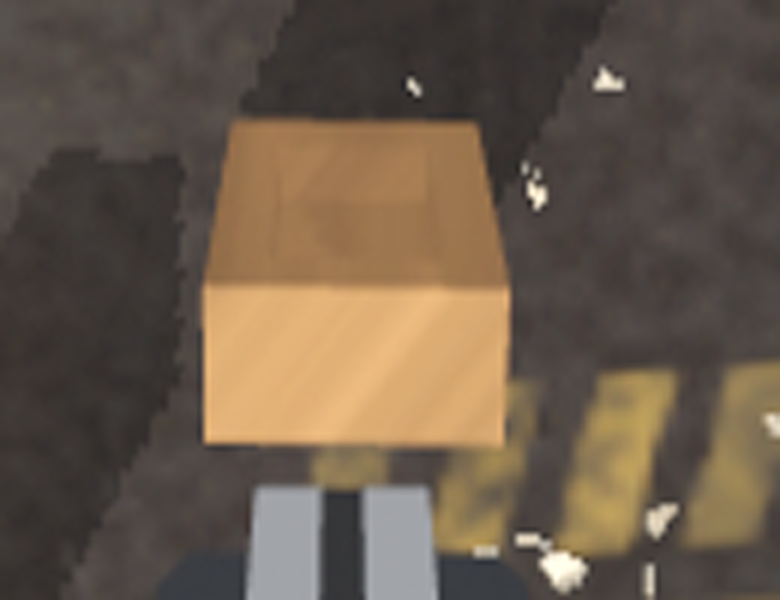

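View pics/s7c.png

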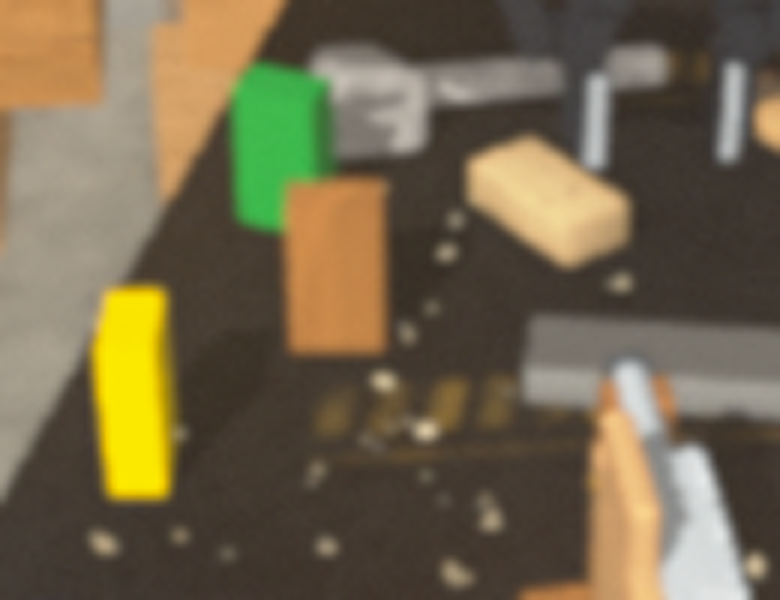

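```bash
python3 -m pendant '0 0 -0.06 0 0 0 0; 0 0 -0.12 0 0 0 0; 0 0 -0.18 0 0 0 0; 0 0 -0.215 0 0 0 0; 0 0 -0.223 0 0 0 0; 0 -0.01 -0.223 0 0 0 0; 0 -0.02 -0.223 0 0 0 0; 0 -0.03 -0.223 0 0 0 0; 0 -0.036 -0.223 0 0 0 0; 0 -0.042 -0.223 0 0 0 0; 0 -0.048 -0.223 0 0 0 0; 0 -0.054 -0.223 0 0 0 0'; python3 -c "
from h import *
snap('wrist','w9')"
```

```text
clock: 10.95
ee_pos: [0.5144, 0.3468, 0.0767]
ee_rot: [2.302, 2.138, 0.0]
contact_force: [-0.2, 0.4, -0.0]
width: -0.0002
```

View pics/w9.png

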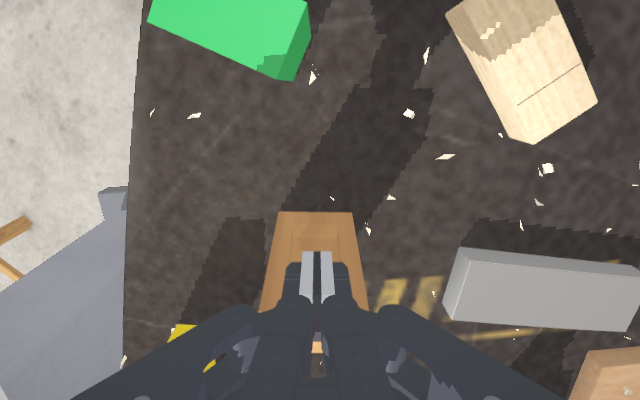

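Contact made and it is tilting; the hollow faces the fingers. I'll keep pushing.

```bash
python3 -m pendant '0 -0.006 0 0 0 0 0; 0 -0.012 0 0 0 0 0; 0 -0.018 0 0 0 0 0; 0 -0.024 0 0 0 0 0; 0 -0.03 0 0 0 0 0; 0 -0.03 0 0 0 0 0;0 -0.03 0 0 0 0 0;0 -0.03 0 0 0 0 0'; python3 -c "
from h import *
snap('wrist','w10');snap('side','s10')"
```

```text
clock: 11.8
ee_pos: [0.5144, 0.3232, 0.0766]
ee_rot: [-2.302, -2.138, -0.0]
contact_force: [0.6, 0.1, 0.2]
width: -0.0003
```

View pics/w10.png

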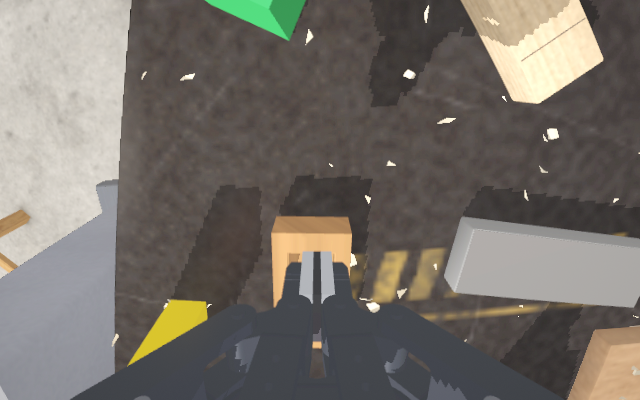

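View pics/s10.png

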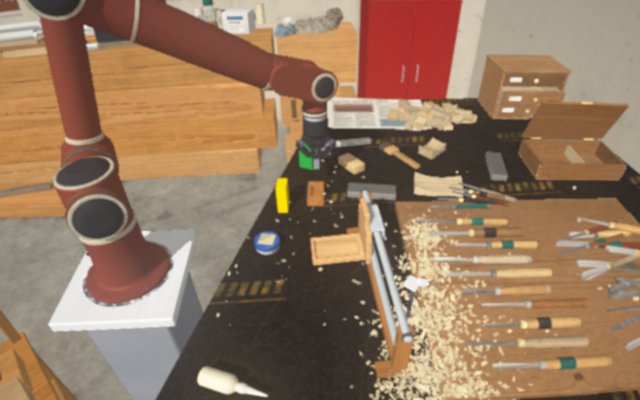

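It has tipped and lies hollow up. I'll rise over it and measure.

```bash
python3 -m pendant '0 0 0.06 0 0 0 0.4; 0 0 0.12 0 0 0 0.9; 0 -0.03 0.17 0 0 0 0.9; 0 -0.055 0.17 0 0 0 0.9; 0 -0.055 0.17 0 0 0 0.9; 0 -0.055 0.17 0 0 0 0.9'; python3 -c "
from h import *
im,d=snap('wrist','w11')
P=cloud('w11');q=P.reshape(-1,3)
m=(q[:,2]>.02)&(q[:,2]<.04)&(abs(q[:,0]-.51)<.05)&(abs(q[:,1]-.28)<.08);t=q[m]
print(len(t),t.mean(0),cv2.minAreaRect((t[:,:2]*1000).astype(np.float32)),np.median(t[:,2]))
print(manip.get_obs()['ee_pos'],toolyaw()[:,1])
"
```

```text
clock: 12.5
ee_pos: [0.514, 0.2791, 0.2119]
ee_rot: [-2.302, -2.137, 0.001]
contact_force: [-0.1, 0.1, -0.7]
width: 0.0768
2797 [0.50687881 0.276781   0.02722801] ((506.60296630859375, 274.35595703125), (90.94007873535156, 50.09138107299805), 84.92655181884766) 0.027379352460736417
[0.51374882 0.27926646 0.21121957] [ 0.99728323 -0.07363547 -0.00199344]
```

View pics/w11.png

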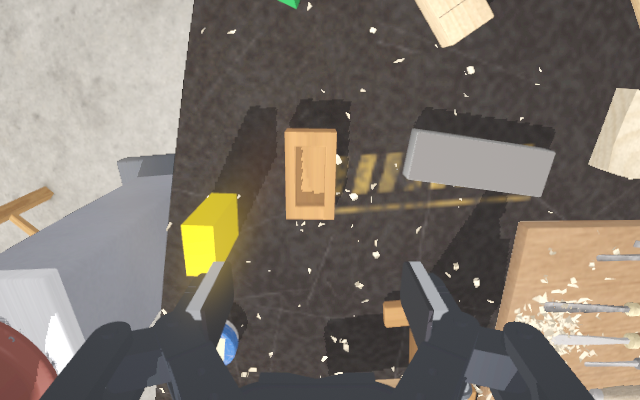

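```bash
python3 -m pendant '-0.009 -0.006 -0.06 0 0 -0.005 0.85; -0.009 -0.006 -0.12 0 0 -0.005 0.85; -0.009 -0.006 -0.18 0 0 -0.005 0.85; -0.009 -0.006 -0.22 0 0 -0.005 0.85; -0.009 -0.006 -0.24 0 0 -0.005 0.85; -0.009 -0.006 -0.253 0 0 -0.005 0.85; -0.009 -0.006 -0.253 0 0 -0.005 0.85; -0.009 -0.006 -0.253 0 0 -0.005 0.85'; python3 -c "
from h import *
im,d=snap('wrist','w12');print(manip.get_obs()['ee_pos'],toolyaw()[:,1])
"
```

```text
clock: 13.35
ee_pos: [0.5085, 0.275, 0.0118]
ee_rot: [2.318, 2.119, 0.004]
contact_force: [0.7, -0.5, 0.4]
width: 0.0722
[0.50886652 0.27503003 0.01225783] [ 0.99600964 -0.08918299  0.00334623]
```

View pics/w12.png

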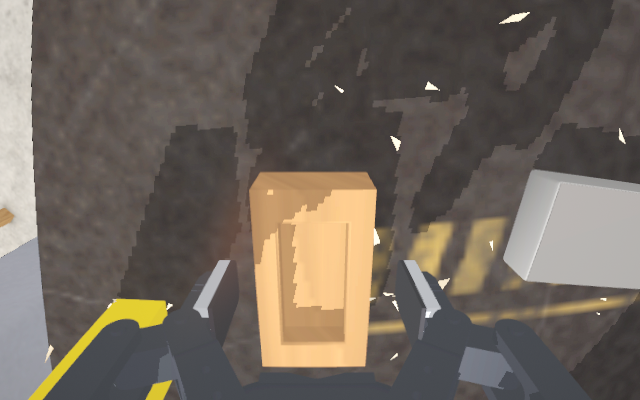

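The pull (313, 270) lies between the pads. I'll go 5 mm lower and close.

```bash
python3 -m pendant '-0.001 0 -0.006 0 0 0 0.85; -0.001 0 -0.006 0 0 0 0.5; -0.001 0 -0.006 0 0 0 0.3; -0.001 0 -0.006 0 0 0 0.3; -0.001 0 -0.006 0 0 0 0.3; -0.001 0 -0.006 0 0 0 0.3;-0.001 0 -0.006 0 0 0 0.3'; python3 -c "
from h import *
im,d=snap('wrist','w13');print(manip.get_obs()['ee_pos'],toolyaw()[:,1])
"; python3 -m pendant '0 0 0.03 0 0 0 0.3; 0 0 0.08 0 0 0 0.3; 0 0 0.14 0 0 0 0.3; 0 0 0.2 0 0 0 0.3; 0 0 0.26 0 0 0 0.3; 0 0 0.26 0 0 0 0.3;0 0 0.26 0 0 0 0.3'
python3 -c "
from h import *
im,d=snap('wrist','w14');print(manip.get_obs()['ee_pos'],toolyaw()[:,1])
q=cloud('w14').reshape(-1,3);p=manip.get_obs()['ee_pos']
m=(abs(q[:,2]-p[2])<.05)&(abs(q[:,0]-p[0])<.05)&(q[:,1]-p[1]>.02)&(q[:,1]-p[1]<.055);t=q[m]
print(np.histogram(t[:,2]-p[2],12))
a=np.array(im)
"
```

```text
clock: 14.1
ee_pos: [0.5071, 0.2745, 0.0061]
ee_rot: [2.318, 2.119, 0.002]
contact_force: [0.3, -0.1, 5.3]
width: 0.0487
[0.50709386 0.27447447 0.00616413] [ 0.99599844 -0.08936156  0.00127209]
clock: 14.85
ee_pos: [0.5067, 0.2744, 0.2141]
ee_rot: [2.318, 2.12, 0.002]
contact_force: [-0.8, -0.0, -1.8]
width: 0.0488
[0.50559177 0.27394397 0.2117512 ] [ 0.99599678 -0.08936452 -0.00209781]
(array([ 106,  160,  188,  185,  198,  230, 1122,  253,  267,  300, 3174,
       3053]), array([-0.00508655, -0.00249032,  0.00010591,  0.00270214,  0.00529837,
        0.0078946 ,  0.01049083,  0.01308706,  0.01568329,  0.01827952,
        0.02087575,  0.02347199,  0.02606822]))
```

View pics/w14.png

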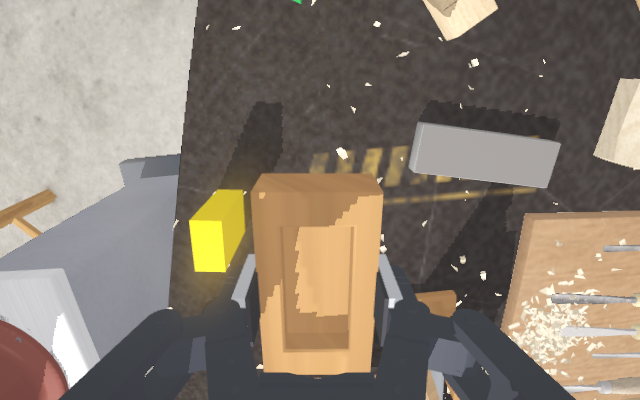

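```bash
python3 -c "
from h import *
q=cloud('w7').reshape(-1,3)
for xs in (.51,.54,.57):
  m=(abs(q[:,0]-xs)<.004)&(q[:,2]>.03)&(q[:,2]<.08)&(abs(q[:,1]+.02)<.06);t=q[m]
  f=t[t[:,1]<.01];print('x',xs,len(t),'y range',np.percentile(t[:,1],[.5,99.5]),'floor z',np.median(t[abs(t[:,1]+.02)<.02][:,2]),'wall z',np.percentile(t[:,2],98))
for ys in (-.04,-.02,0.0):
  m=(abs(q[:,1]-ys)<.004)&(q[:,2]>.03)&(q[:,2]<.08)&(q[:,0]>.45)&(q[:,0]<.6);t=q[m];t=t[np.argsort(t[:,0])]
  print('y',ys,'front',t[:3].round(4).tolist());b=np.arange(.475,.61,.008);print([(round(x,3),round(np.median(t[abs(t[:,0]-x)<.004][:,2]),4)) for x in b if (abs(t[:,0]-x)<.004).any()])
p=load('w14')['p'];R=Rn.from_rotvec(load('w14')['r']).as_matrix()
l=(cloud('w14').reshape(-1,3)-p)@R
t=l[(abs(l[:,2]+.022)<.006)&(abs(l[:,1])<.03)&(l[:,0]>-.06)&(l[:,0]<.07)]
print('pull in tool',len(t),np.percentile(t,[.5,99.5],axis=0).round(4))
"
```

```text
x 0.51 431 y range [-0.05912391  0.02242305] floor z 0.05192794991752023 wall z 0.060776179902306125
x 0.54 444 y range [-0.05974869  0.02264057] floor z 0.05335464467146331 wall z 0.06216208714584985
x 0.57 455 y range [-0.05853303  0.02278453] floor z 0.054702550326728716 wall z 0.06375897616935831
y -0.04 front [[0.4807, -0.0413, 0.0567], [0.4807, -0.0425, 0.0571], [0.4809, -0.0435, 0.058]]
[(np.float64(0.483), np.float64(0.059)), (np.float64(0.491), np.float64(0.0516)), (np.float64(0.499), np.float64(0.0514)), (np.float64(0.507), np.float64(0.0516)), (np.float64(0.515), np.float64(0.0524)), (np.float64(0.523), np.float64(0.0528)), (np.float64(0.531), np.float64(0.0534)), (np.float64(0.539), np.float64(0.0532)), (np.float64(0.547), np.float64(0.0538)), (np.float64(0.555), np.float64(0.0543)), (np.float64(0.563), np.float64(0.0545)), (np.float64(0.571), np.float64(0.0549)), (np.float64(0.579), np.float64(0.055)), (np.float64(0.587), np.float64(0.0555)), (np.float64(0.595), np.float64(0.0631))]
y -0.02 front [[0.4795, -0.0226, 0.0566], [0.4798, -0.0212, 0.057], [0.4799, -0.02, 0.057
[... 735 characters left out ...]
t64(0.0583)), (np.float64(0.491), np.float64(0.0513)), (np.float64(0.499), np.float64(0.0514)), (np.float64(0.507), np.float64(0.0518)), (np.float64(0.515), np.float64(0.0518)), (np.float64(0.523), np.float64(0.0525)), (np.float64(0.531), np.float64(0.0529)), (np.float64(0.539), np.float64(0.0531)), (np.float64(0.547), np.float64(0.0536)), (np.float64(0.555), np.float64(0.054)), (np.float64(0.563), np.float64(0.0543)), (np.float64(0.571), np.float64(0.0545)), (np.float64(0.579), np.float64(0.055)), (np.float64(0.587), np.float64(0.0554)), (np.float64(0.595), np.float64(0.0636)), (np.float64(0.603), np.float64(0.0643))]
pull in tool 15019 [[-0.0439 -0.0278 -0.0271]
 [ 0.0456  0.028  -0.0163]]
```

```bash
python3 -m pendant '0.004 -0.03 0 0 0 0.045 0.3; 0.008 -0.06 0 0 0 0.09 0.3; 0.012 -0.1 0 0 0 0.135 0.3; 0.016 -0.14 0 0 0 0.18 0.3; 0.02 -0.18 0 0 0 0.225 0.3; 0.024 -0.22 0 0 0 0.27 0.3; 0.028 -0.26 0 0 0 0.315 0.3; 0.032 -0.3 0 0 0 0.36 0.3; 0.036 -0.33 0 0 0 0.405 0.3; 0.04 -0.355 0 0 0 0.45 0.3; 0.042 -0.366 0 0 0 0.495 0.3; 0.042 -0.366 0 0 0 0.533 0.3'; python3 -m pendant '0 0 0 0 -0.016 0 0.3; 0 0 0 0 -0.016 0 0.3; 0 0 0 0 -0.016 0 0.3'; python3 -c "
from h import *
im,d=snap('wrist','w15');o=manip.get_obs();print(o['ee_pos'],toolyaw(),o['joint_pos'])
"
```

```text
clock: 16.1
ee_pos: [0.5383, -0.0197, 0.2093]
ee_rot: [0.027, -3.135, -0.001]
contact_force: [0.6, 0.5, -0.8]
width: 0.0488
clock: 16.4
ee_pos: [0.5387, -0.0183, 0.2108]
ee_rot: [-0.022, 3.096, 0.001]
contact_force: [-1.2, -2.0, -1.0]
width: 0.0484
[ 0.53910966 -0.01834129  0.21141552] [[-9.98816104e-01 -1.41420590e-02  4.65445239e-02]
 [-1.41326018e-02  9.99899988e-01  5.32272995e-04]
 [-4.65473963e-02 -1.26152383e-04 -9.98916075e-01]] [-0.17655265 -0.17214339  1.8620324   0.00881857  1.40596475 -1.76274248]
```

View pics/w15.png

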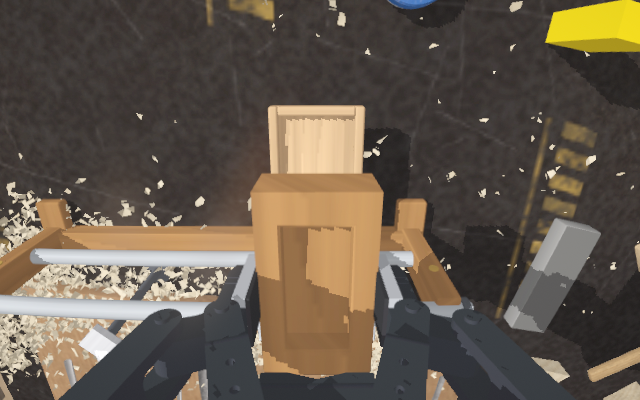

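```bash
python3 -c "
from h import *
q=cloud('w15').reshape(-1,3)
m=(q[:,2]>.045)&(q[:,2]<.075)&(q[:,0]>.46)&(q[:,0]<.52)&(abs(q[:,1]+.02)<.06);t=q[m]
print(len(t),np.percentile(t,[.5,99.5],axis=0));f=t[(abs(t[:,0]-.505)<.008)]
print('y at .505',np.percentile(f[:,1],[1,99]),'floor',np.median(f[abs(f[:,1]+.02)<.02][:,2]))
s=t[abs(t[:,1]+.02)<.02];b=np.arange(.475,.52,.004);print([(round(x,3),round(np.median(s[abs(s[:,0]-x)<.002][:,2]),4)) for x in b if (abs(s[:,0]-x)<.002).any()])
"
```

```text
4563 [[ 0.47909318 -0.05968729  0.04612784]
 [ 0.51974081  0.0214869   0.0611765 ]]
y at .505 [-0.05919732  0.02111624] floor 0.05176365763065949
[(np.float64(0.479), np.float64(0.0573)), (np.float64(0.483), np.float64(0.0588)), (np.float64(0.487), np.float64(0.0581)), (np.float64(0.491), np.float64(0.0511)), (np.float64(0.495), np.float64(0.0513)), (np.float64(0.499), np.float64(0.0515)), (np.float64(0.503), np.float64(0.0517)), (np.float64(0.507), np.float64(0.0518)), (np.float64(0.511), np.float64(0.0521)), (np.float64(0.515), np.float64(0.0523)), (np.float64(0.519), np.float64(0.0523))]
```

```bash
python3 -m pendant '0.002 -0.001 -0.05 0 0 0 0.3; 0.002 -0.001 -0.1 0 0 0 0.3; 0.002 -0.001 -0.14 0 0 0 0.3; 0.002 -0.001 -0.165 0 0 0 0.3; 0.002 -0.001 -0.178 0 0 0 0.3; 0.002 -0.001 -0.184 0 0 0 0.3; 0.002 -0.001 -0.184 0 0 0 0.3; 0.002 -0.001 -0.184 0 0 0 0.3'; python3 -c "
from h import *
snap('side','s16');snap('wrist','w16')
cv2.imwrite('pics/s16c.png',cv2.resize(cv2.imread('pics/s16.png')[160:280,290:430],None,fx=5,fy=5,interpolation=cv2.INTER_CUBIC))
"
```

```text
clock: 17.25
ee_pos: [0.5428, -0.0195, 0.0676]
ee_rot: [-0.022, 3.089, -0.001]
contact_force: [-0.9, 1.0, -0.2]
width: 0.0489
```

View pics/s16c.png

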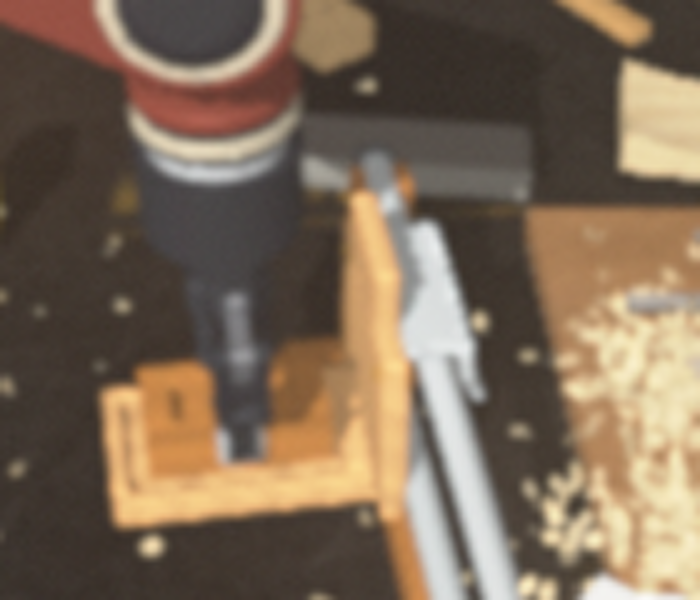

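View pics/w16.png

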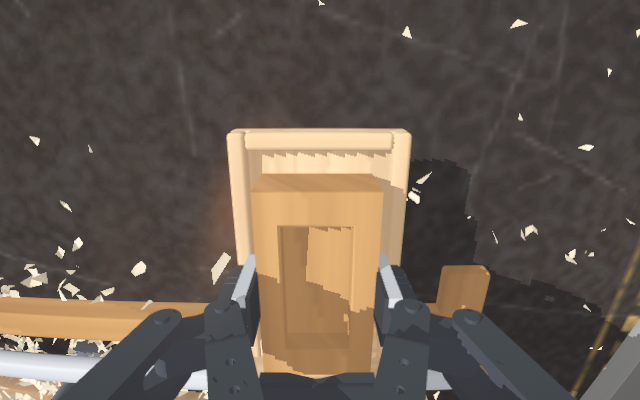

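```bash
python3 -m pendant '-0.001 0 -0.003 0 0 0 0.3; -0.001 0 -0.006 0 0 0 0.3; -0.001 0 -0.0075 0 0 0 0.3; -0.001 0 -0.0075 0 0 0 0.3; -0.001 0 -0.0075 0 0 0 0.3'; python3 -m pendant '0 0 -0.0012 0 0 0 0.3; 0 0 -0.0012 0 0 0 0.3; 0 0 -0.0012 0 0 0 0.3'
```

```text
clock: 17.85
ee_pos: [0.5407, -0.0193, 0.06]
ee_rot: [-0.022, 3.092, -0.0]
contact_force: [-0.2, 0.1, -1.2]
width: 0.0489
clock: 18.15
ee_pos: [0.5408, -0.0194, 0.0592]
ee_rot: [-0.022, 3.091, -0.001]
contact_force: [0.1, -0.3, -0.6]
width: 0.049
```

```bash
python3 -m pendant '0 0 -0.0012 0 0 0 0.3; 0 0 -0.0012 0 0 0 0.3; 0 0 -0.0012 0 0 0 0.3'
```

```text
clock: 18.45
ee_pos: [0.5408, -0.0193, 0.0581]
ee_rot: [-0.022, 3.091, -0.001]
contact_force: [1.0, -0.2, -0.8]
width: 0.0486
```

```bash
python3 -m pendant '0 0 0 0 0 0 0.62; 0 0 0 0 0 0 0.66; 0 0 0 0 0 0 0.75; 0 0 0 0 0 0 0.8; 0 0 0.02 0 0 0 0.8; 0 0 0.05 0 0 0 0.8; 0 0 0.1 0 0 0 0.8; 0 0 0.15 0 0 0 0.8; 0 0 0.2 0 0 0 0.8; 0 0 0.2 0 0 0 0.8; 0 0 0.2 0 0 0 0.8'; python3 -c "
from h import *
snap('side','s17');snap('wrist','w17')
cv2.imwrite('pics/s17c.png',cv2.resize(cv2.imread('pics/s17.png')[160:280,290:430],None,fx=5,fy=5,interpolation=cv2.INTER_CUBIC))
"
```

```text
clock: 19.55
ee_pos: [0.5415, -0.0195, 0.2198]
ee_rot: [-0.022, 3.088, -0.001]
contact_force: [-0.6, -0.4, 0.1]
width: 0.0684
```

View pics/s17c.png

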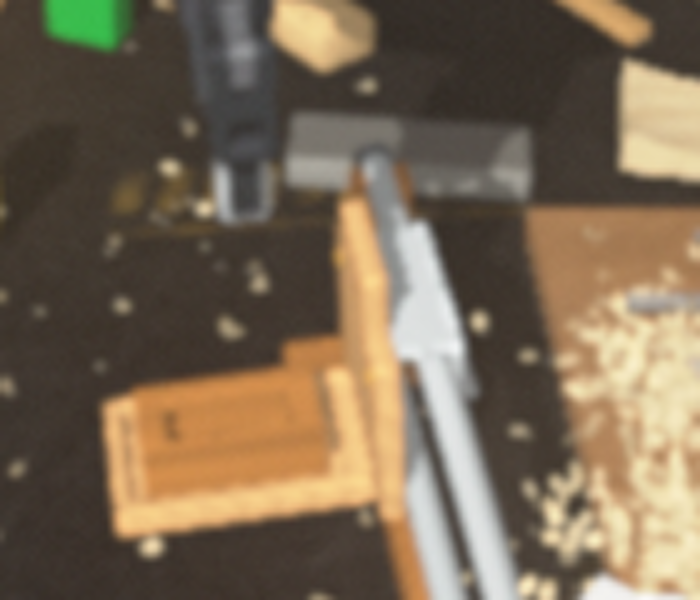

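View pics/w17.png

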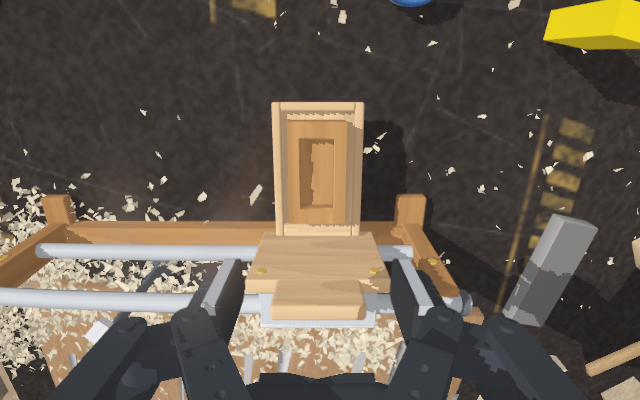

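```bash
python3 -c "
from h import *
q=cloud('w17').reshape(-1,3)
t=q[(q[:,2]>.07)&(q[:,2]<.095)&(q[:,0]>.47)&(q[:,0]<.595)&(abs(q[:,1]+.02)<.035)]
print('pull top',len(t),cv2.minAreaRect((t[:,:2]*1000).astype(np.float32)),np.polyfit(t[:,0],t[:,2],1),np.median(t[:,2]))
t=q[(q[:,2]>.03)&(q[:,2]<.095)&(q[:,0]>.44)&(q[:,0]<.595)&(abs(q[:,1]+.02)<.05)]
print('tray',cv2.minAreaRect((t[:,:2]*1000).astype(np.float32)),np.percentile(t,[.5,99.5],axis=0))
t=q[(q[:,2]>.172)&(q[:,2]<.195)&(q[:,0]>.57)&(q[:,0]<.64)&(abs(q[:,1]+.02)<.05)]
print('tab top',len(t),t.mean(0),cv2.minAreaRect((t[:,:2]*1000).astype(np.float32)))
p=q[(q[:,2]>.135)&(q[:,2]<.165)&(q[:,0]>.61)&(q[:,0]<.66)&(abs(q[:,1]+.02)<.045)]
print('plate',len(p),cv2.minAreaRect((p[:,:2]*1000).astype(np.float32)),np.median(p[:,2]))
o=manip.get_obs();print(o['ee_pos'],o['clock'])
"
```

```text
pull top 3709 ((538.2752685546875, -19.198476791381836), (89.89202880859375, 50.10246276855469), 0.8574452996253967) [0.09119251 0.02716341] 0.07583833177149474
tray ((537.5289306640625, -18.509429931640625), (115.5367202758789, 82.46247100830078), 0.7381442189216614) [[ 0.4801925  -0.05916614  0.0428437 ]
 [ 0.59458921  0.02211092  0.0812033 ]]
tab top 1826 [ 0.59859931 -0.01715009  0.17813616] ((600.289794921875, -17.242691040039062), (12.001079559326172, 63.955379486083984), 0.4051159620285034)
plate 1405 ((625.7156982421875, -19.999317169189453), (31.019634246826172, 89.99703216552734), 0.16352197527885437) 0.14860402667444864
[ 0.53999583 -0.01922202  0.21660159] 19.65
```

```bash
python3 -c "
from h import *
go((.6025,-.0175,.26),.018,tilt=-.09)
"
```

```text
shift [0.0781 0.0022 0.0542] turn [ 0.0347 -0.01   -0.4976] toolx [-0.02  1.    0.  ]
shift [0.0781 0.0022 0.0542] turn [-0.0342 -0.011   0.5001] toolx [ 0.02 -1.   -0.  ]
```

```bash
python3 -m pendant '0 0 0.05 0.003 -0.001 -0.045 0.6; 0.01 0 0.054 0.006 -0.002 -0.09 0.5; 0.02 0 0.054 0.01 -0.003 -0.14 0.5; 0.03 0.002 0.054 0.013 -0.004 -0.186 0.5; 0.04 0.002 0.054 0.016 -0.005 -0.232 0.5; 0.05 0.002 0.054 0.02 -0.006 -0.28 0.5; 0.06 0.002 0.054 0.023 -0.007 -0.325 0.5; 0.07 0.002 0.054 0.026 -0.008 -0.37 0.5; 0.078 0.002 0.054 0.029 -0.009 -0.415 0.5; 0.078 0.002 0.054 0.032 -0.009 -0.46 0.5; 0.078 0.002 0.054 0.0347 -0.01 -0.4976 0.5; 0.078 0.002 0.054 0.0347 -0.01 -0.4976 0.5'; python3 -m pendant '0 0 0 0 0 0 0.5; 0 0 0 0 0 0 0.5'; python3 -c "
from h import *
snap('wrist','w18');o=manip.get_obs();print(o['ee_pos'],toolyaw(),o['width'])
q=cloud('w18').reshape(-1,3)
t=q[(q[:,2]>.172)&(q[:,2]<.195)&(q[:,0]>.57)&(q[:,0]<.64)&(abs(q[:,1]+.02)<.05)]
print('tab top',len(t),t.mean(0),cv2.minAreaRect((t[:,:2]*1000).astype(np.float32)))
"
```

```text
clock: 20.85
ee_pos: [0.6023, -0.0176, 0.2587]
ee_rot: [2.157, 2.197, 0.092]
contact_force: [0.5, -0.7, 0.8]
width: 0.0426
clock: 21.05
ee_pos: [0.6029, -0.0177, 0.2604]
ee_rot: [2.154, 2.197, 0.095]
contact_force: [-0.6, -0.2, -0.1]
width: 0.0427
[ 0.60296418 -0.01775171  0.26073145] [[-1.91364684e-02  9.95897269e-01  8.84444774e-02]
 [ 9.99814590e-01  1.92507928e-02 -4.39729711e-04]
 [-2.14055193e-03  8.84196640e-02 -9.96081011e-01]] 0.0426452079798567
tab top 1416 [ 0.60101721 -0.01499982  0.17937357] ((601.032958984375, -17.15816879272461), (11.593536376953125, 63.77391052246094), 0.6310116052627563)
```

View pics/w18.png

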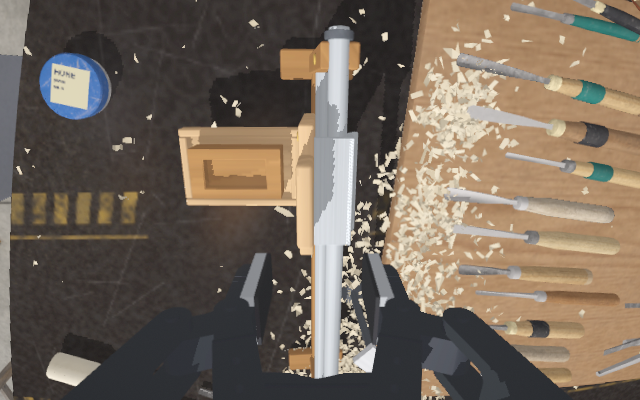

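```bash
python3 -m pendant '0 0 -0.05 0 0 0 0.5; 0 0 -0.1 0 0 0 0.5; 0 0 -0.12 0 0 0 0.5; 0 0 -0.131 0 0 0 0.5; 0 0 -0.131 0 0 0 0.5; 0 0 -0.131 0 0 0 0.5'; python3 -c "
from h import *
snap('wrist','w19')"
```

```text
clock: 21.7
ee_pos: [0.6045, -0.018, 0.1587]
ee_rot: [2.153, 2.193, 0.099]
contact_force: [0.1, -0.1, -0.4]
width: 0.0428
```

View pics/w19.png

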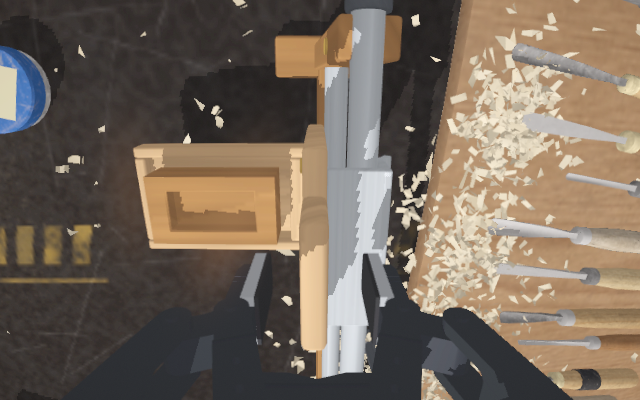

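```bash
python3 -m pendant '0 0 0 0 0 0 0.3; 0 0 0 0 0 0 0.2; 0 0 0 0 0 0 0.1; 0 0 0 0 0 0 0.05; 0 0 0 0 0 0 0.05; 0 0 0 0 0 0 0.05'; python3 -m pendant '0 -0.005 -0.0005 0 0 0 0.05; 0.0005 -0.015 -0.001 0 0 0 0.05; 0.0005 -0.025 -0.001 0 0 0 0.05; 0.0007 -0.03 -0.001 0 0 0 0.05; 0.0007 -0.03 -0.001 0 0 0 0.05'
```

```text
clock: 22.35
ee_pos: [0.6035, -0.0178, 0.158]
ee_rot: [2.155, 2.194, 0.097]
contact_force: [-2.7, -0.0, 6.3]
width: 0.0106
clock: 22.85
ee_pos: [0.6039, -0.038, 0.1582]
ee_rot: [2.158, 2.199, 0.105]
contact_force: [-7.0, 11.6, 11.9]
width: 0.0103
```

```bash
python3 -m pendant '-0.0005 0 0.001 0 0 0 0.05; -0.0005 -0.003 0.001 0 0 0 0.05; -0.0005 -0.003 0.001 0 0 0 0.05'
```

```text
clock: 23.15
ee_pos: [0.6037, -0.0402, 0.1583]
ee_rot: [2.157, 2.199, 0.106]
contact_force: [-3.4, 12.3, 8.5]
width: 0.0109
```

```bash
python3 -m pendant '-0.0005 -0.003 0.001 0 0 0 0.05; -0.0005 -0.01 0.001 0 0 0 0.05; -0.0003 -0.02 0.001 0 0 0 0.05; -0.0001 -0.03 0.001 0 0 0 0.05; -0.0001 -0.04 0.001 0 0 0 0.05; -0.0001 -0.04 0.001 0 0 0 0.05'; python3 -c "
from h import *
snap('wrist','w20');o=manip.get_obs();print(o['ee_pos'],toolyaw(),o['width'])
q=cloud('w20').reshape(-1,3)
"
```

```text
clock: 23.75
ee_pos: [0.6041, -0.0738, 0.1582]
ee_rot: [2.157, 2.196, 0.105]
contact_force: [0.5, 7.6, 3.4]
width: 0.0106
[ 0.60407673 -0.07383373  0.15823193] [[-0.01813462  0.99562225  0.09169228]
 [ 0.99983112  0.01778488  0.00463003]
 [ 0.00297902  0.09176076 -0.99577663]] 0.010836855196770138
```

View pics/w20.png

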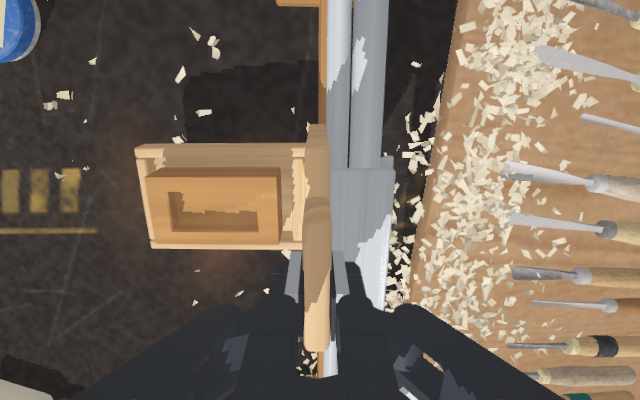

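```bash
python3 -m pendant '0 -0.012 0 0 0 0 0.05; 0.0005 -0.024 0 0 0 0 0.05; 0.0007 -0.036 0 0 0 0 0.05; 0.001 -0.048 0 0 0 0 0.05; 0.0012 -0.06 0 0 0 0 0.05; 0.0015 -0.072 0 0 0 0 0.05; 0.0018 -0.084 0 0 0 0 0.05; 0.002 -0.096 0 0 0 0 0.05; 0.0022 -0.105 0 0 0 0 0.05; 0.0023 -0.112 0 0 0 0 0.05; 0.0023 -0.112 0 0 0 0 0.05'
```

```text
clock: 24.9
ee_pos: [0.6055, -0.1634, 0.1582]
ee_rot: [2.157, 2.197, 0.103]
contact_force: [-1.8, 6.9, 5.5]
width: 0.0107
```

```bash
python3 -m pendant '0.0002 -0.01 0 0 0 0 0.05; 0.0005 -0.02 0 0 0 0 0.05; 0.0007 -0.03 0 0 0 0 0.05; 0.001 -0.04 0 0 0 0 0.05; 0.0012 -0.05 0 0 0 0 0.05; 0.0012 -0.054 0 0 0 0 0.05; 0.0012 -0.054 0 0 0 0 0.05;0.0012 -0.054 0 0 0 0 0.05'; python3 -c "
from h import *
snap('wrist','w21');snap('top','t21');snap('side','s21');o=manip.get_obs();print(o['ee_pos'],toolyaw(),o['width'])
q=cloud('w21').reshape(-1,3)
"
```

```text
clock: 25.7
ee_pos: [0.6062, -0.2063, 0.1582]
ee_rot: [2.157, 2.198, 0.102]
contact_force: [-2.8, 8.6, 5.5]
width: 0.011
[ 0.60621202 -0.20627981  0.15818329] [[-0.01887287  0.99582719  0.08928617]
 [ 0.999817    0.01851797  0.00480164]
 [ 0.0031282   0.08936045 -0.99599444]] 0.011160346181702219
```

View pics/w21.png

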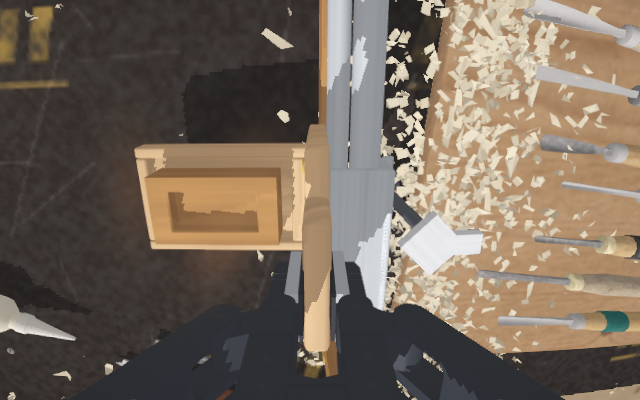

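View pics/s21.png

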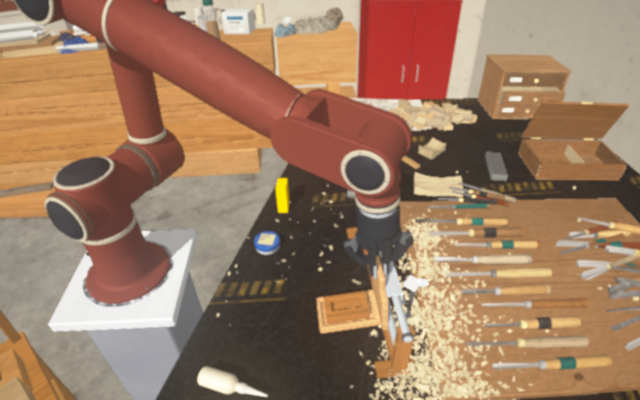

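```bash
python3 -c "
from h import *
P=cloud('w21');im=load('w21')['im'].astype(int)
m=(im.min(2)>170)&(np.ptp(im,axis=2)<25);m[:200]=0;m[285:]=0;m[:,:396]=0;m[:,490:]=0
v,u=np.nonzero(m);X=plane('w21',u,v,.132);print(len(u),u.min(),u.max(),v.min(),v.max())
print('mark ray',X.mean(0),X.min(0),X.max(0))
d=(X[:,1]-X[:,1].min());print('left tip',X[np.argmin(X[:,0])],'ymax at',X[np.argmax(X[:,1])],'ymin at',X[np.argmin(X[:,1])])
q=P[m];q=q[(q[:,2]>.12)&(q[:,2]<.145)];print('depth',len(q),q.mean(0),q.min(0),q.max(0))
q=P.reshape(-1,3)
# plate +y end and hook; board
p=q[(abs(q[:,2]-.1485)<.004)&(q[:,0]>.62)&(q[:,0]<.65)&(q[:,1]>-.26)&(q[:,1]<-.13)]
print('plate',len(p),np.percentile(p,[.5,99.5],axis=0))
t=q[(q[:,2]>.172)&(q[:,2]<.19)&(q[:,0]>.57)&(q[:,0]<.64)&(abs(q[:,1]+.21)<.06)]
print('tab',len(t),np.percentile(t[:,1],[.2,99.8]))
p=q[(q[:,2]>.13)&(q[:,2]<.15)&(q[:,0]>.59)&(q[:,0]<.618)&(q[:,1]>-.18)&(q[:,1]<-.13)];print('board +y end',np.percentile(p[:,1],99.5))
"
```

```text
2509 398 483 211 277
mark ray [ 0.67988647 -0.20868007  0.132     ] [ 0.65458331 -0.23175505  0.132     ] [ 0.71003057 -0.18763465  0.132     ]
left tip [ 0.65458331 -0.20547379  0.132     ] ymax at [ 0.67294765 -0.18763465  0.132     ] ymin at [ 0.70993402 -0.23175505  0.132     ]
depth 2481 [ 0.68023951 -0.20898927  0.13130754] [ 0.65680598 -0.22918333  0.12414554] [ 0.7074261  -0.1898435   0.13358005]
plate 5400 [[ 0.62013946 -0.23560963  0.145368  ]
 [ 0.64390337 -0.16011958  0.15061651]]
tab 5189 [-0.23616623 -0.17369951]
board +y end -0.15054504325177048
```

```bash
python3 -m pendant '0 -0.003 0 0 0 0 0.05; 0 -0.006 0 0 0 0 0.05; 0 -0.0065 0 0 0 0 0.05; 0 -0.0065 0 0 0 0 0.05; 0 -0.005 0.001 0 0 0 0.05; 0 -0.005 0.001 0 0 0 0.05'
```

```text
clock: 26.45
ee_pos: [0.6062, -0.2104, 0.1582]
ee_rot: [2.157, 2.198, 0.101]
contact_force: [-0.6, 6.8, 2.5]
width: 0.0106
```

```bash
python3 -m pendant '0 0 0 0 0 0 0.12; 0 0 0 0 0 0 0.18; 0 0 0 0 0 0 0.3; 0 0 0 0 0 0 0.4; 0 0 0 0 0 0 0.4; 0 0 0.02 0 0 0 0.4; 0 0 0.05 0 0 0 0.4; 0 0 0.09 0 0 0 0.4; 0 0 0.13 0 0 0 0.4; 0 0 0.17 0 0 0 0.4; 0 0 0.17 0 0 0 0.4'; python3 -c "
from h import *
snap('wrist','w22');snap('side','s22');o=manip.get_obs();print(o['ee_pos'],o['contact_force'],o['width'])
q=cloud('w22').reshape(-1,3)
g=q[(q[:,2]>.12)&(q[:,2]<.14)&(q[:,0]>.655)&(q[:,0]<.695)&(abs(q[:,1]+.21)<.04)];print('mark',len(g),np.percentile(g,[0,100],axis=0))
p=q[(abs(q[:,2]-.1485)<.005)&(q[:,0]>.62)&(q[:,0]<.65)&(q[:,1]>-.28)&(q[:,1]<-.13)]
print('plate',len(p),np.percentile(p,[.3,99.7],axis=0))
t=q[(q[:,2]>.17)&(q[:,2]<.19)&(q[:,0]>.57)&(q[:,0]<.64)&(abs(q[:,1]+.21)<.06)]
print('tab',len(t),np.percentile(t,[.5,99.5],axis=0))
t=q[(q[:,2]>.065)&(q[:,2]<.095)&(q[:,0]>.47)&(q[:,0]<.595)&(abs(q[:,1]+.21)<.035)]
print('pull',len(t),cv2.minAreaRect((t[:,:2]*1000).astype(np.float32)),np.polyfit(t[:,0],t[:,2],1))
t=q[(q[:,2]>.03)&(q[:,2]<.095)&(q[:,0]>.44)&(q[:,0]<.595)&(abs(q[:,1]+.21)<.06)]
print('tray',np.percentile(t,[.5,99.5],axis=0))
"
```

```text
clock: 27.55
ee_pos: [0.6085, -0.2143, 0.303]
ee_rot: [2.146, 2.186, 0.101]
contact_force: [0.4, -0.1, 0.5]
width: 0.0342
[ 0.6066215  -0.21334616  0.2966419 ] [ 0.52142221 -0.4208085  -1.53185631] 0.03403882489920598
mark 898 [[ 0.65669841 -0.22902086  0.12349928]
 [ 0.69492261 -0.19009299  0.13348895]]
plate 2522 [[ 0.62007277 -0.25385147  0.14492025]
 [ 0.64398458 -0.16441479  0.15076171]]
tab 1100 [[ 0.59817055 -0.24090925  0.17097943]
 [ 0.60973831 -0.17813195  0.1814465 ]]
pull 3117 ((541.478271484375, -211.269287109375), (91.4126968383789, 50.300411224365234), 0.8082091212272644) [0.05704496 0.04305354]
tray [[ 0.48377373 -0.25078405  0.04226287]
 [ 0.59433146 -0.16926682  0.0813816 ]]
```

View pics/w22.png

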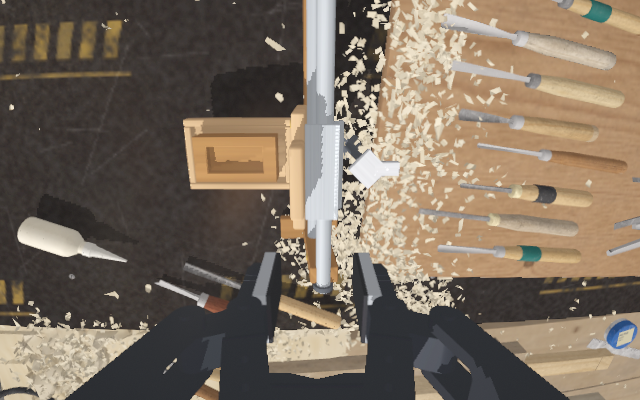

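View pics/s22.png

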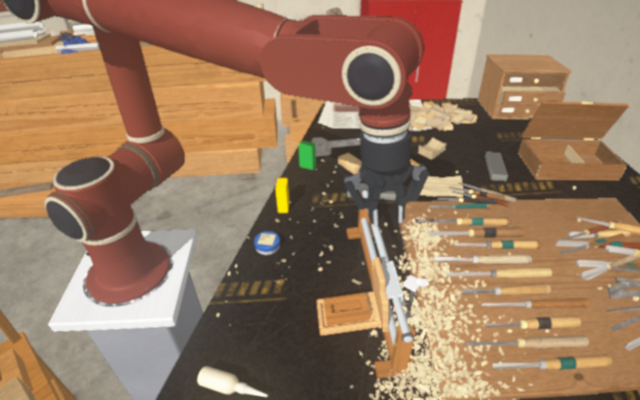

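```bash
python3 -m pendant '0 0 0 0 0 0 0.4; 0 0 0 0 0 0 0.4; 0 0 0 0 0 0 0.4; 0 0 0 0 0 0 0.4; 0 0 0 0 0 0 0.4' && python3 -c "
from station import manip
print(manip.finish_job())"
```

```text
clock: 28.15
ee_pos: [0.6059, -0.2129, 0.2936]
ee_rot: [2.156, 2.195, 0.096]
contact_force: [0.2, -0.6, 0.1]
width: 0.0344
the job is handed in; nothing more can be done
None
```

The loaded carrier now hangs on the rail about 1 mm from the point the pointer shows, by my last measurement. The job was handed in at 28.2 s of the 72 s allowed; handing in reports no verdict.

**What I did**
- I hung the carrier about 190 mm from the pointer.
- I tipped the wooden blank over with its hollow up and laid it in the pocket.
- I gripped the tab and slid the carrier along the rail without lifting it.
- I let go and raised the arm clear of everything.

**Last checks** (wrist camera, after letting go)

| Check | Measured | Limit |
|---|---|---|
| Hook middle to pointer line, along the rail | -0.209 m against -0.210 m | 12 mm |
| Blank centre to pocket centre | about 3 mm | 14 mm |
| Slope of the blank in the carrier | 0.06 rad (0.09 rad before the slide) | 0.25 rad |

- **Hollow face:** it showed upwards in the last picture.
- **Bystanders:** I never touched the tin, whetstone or offcut, but I did not measure their positions again at the end.

**Disagreements**
- The cameras differed by 2 to 4 mm on the pointer's position and by up to 0.05 rad on the carrier's first heading. I used the wrist view for the final centring.
- Right after release the empty carrier leaned about 0.045 rad, less than the stated 0.09, because the hook had not slid fully back. Under load it settled to 0.09.

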